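# Face the pea tins to the front and clear the used-up jars

## Robot

A 6-joint arm with a two-finger parallel gripper is mounted at the origin on a cart in front of the work surface, level with it; the furniture and walls round the work are solid. World frame = base frame: x ahead of the robot, y to its left, z up, the work surface at z = 0. Lengths are in m, angles in rad, forces in N, time in s.
With the tool pointing down it reaches from about 0.425 to 0.95 m from the base axis. Payload 3.5 kg.
Tool frame: the origin (TCP) lies at the very end of the fingers, on their centre line; the grasp point (between the pads) lies 19 mm behind it; z points along the fingers, y is the line along which they close (so a half turn about z gives the same grasp; the last joint's range is limited). The gripper opens to 85 mm and grips with 20 to 120 N. Pads are 22 mm wide; open, the fingers measure 114 mm over their backs; the gripper's body (76 mm by 85 mm) begins 54 mm behind the grasp point. The pads swing forward as they close: fully open they stand 13 mm farther back than shut.
Start: joints at [1.071, 0.286, 1.577, -0, 1.279, -0.15], TCP at [0.231, 0.634, 0.231] pointing down, gripper open.
Joint ranges: [-2.77, 2.77], [-0.9, 2.22], [0.21, 2.48], [-1.53, 4.67], [0.24, 2.81], [-2.84, 2.84]. Speed limits (rad/s): [2.79, 2.79, 3.14, 3.14, 3.14, 3.14].

## Interface

Orientations are given as a unit quaternion [x, y, z, w].
In Python, from plant import ctrl gives the robot as it stands.
- The arm moves only by the tool carry_out, never from a script. Its argument "deltas" is one flat list of numbers, 6 for each row, row after row: the shift along the tool's x, y, z in m, then the turn, a rotation vector about the tool's x, y, z in rad. A call has 1 to 5 rows; each row is the pose to reach, as a shift and turn from the pose commanded when the call began, along the tool's axes at that moment; what a row does not reach only later rows make up. A row lasts 1/8 s, in which the tool goes at most 62.5 mm and 10.7 degrees, less where a joint would pass 70% of its speed; a pose out of reach is approached as far as the arm can. A call with a gripper value outside its range is refused whole. "grip" is the opening in per cent of the stroke, from 0 (shut) to 100 (fully open), set as the call begins (left out, the last holds). The fingers move at their own pace and stop on an object; "grip_force" is the grip in N (left out, the last holds). Time passes only in rows, so rows that repeat a pose let the fingers close. It gives the time, the measured TCP pose, the force, the opening and the grip force at its end, in the units of the state.
- ctrl.get_state(): the state, without advancing time (a new reading comes with each control period).
- ctrl.read_camera(name): name is "side" or "top"; returns (picture, depth): 420x560x3 uint8, red, green, blue; 420x560 float32, m along the optical axis (not along the pixel's ray), 0 where there is no reading.
- ctrl.camera_model(name): a dict with "intrinsics" (3x3 intrinsics, pixels), "extrinsics" (4x4, takes a point from world to camera coordinates). Camera axes: x right, y down, z forward; pixel columns grow to the right and rows downward; lengths in m; the calibration is good to about 2 mm. A picture is of the moment at which its call begins. camera_model takes no time and is no camera call.
- ctrl.sign_off(): hands the job in; it is judged then, once.
Trained networks look in the newest picture that a camera, given by its name, has taken for a name from the list of things; names that differ only in an ending like _2 or _b are one class to them, and where a whole thing is asked for, a point or a joint stands for the part that bears it (a point fixed in the world has none). Each returns a list of dicts, best first, with "score" (0 to 1); they miss things now and then, are a little off and sometimes report something else, mostly with a low value. They report only what shows in the picture. A call takes as long as a camera call. They do not tell look-alikes from the thing itself.
- ctrl.find_in(camera, query): "uv" ([column, row] in pixels, amid what is visible of it).
The state is a dict: "time": time; "qpos": joint angles; "dq": joint speeds; "joint_efforts": joint torques, N m; "eef_pos": TCP position; "tcp_rot": TCP orientation; "contact_force": force on the tool from outside, world axes, zero at the start; "wrist_torque": the same for the moment, N m; "opening": opening from 0.0 (shut) to 1.0 (fully open); "finger_force": force on a finger pad.
Only numpy, scipy, OpenCV 4.12 (cv2) and the standard library are available. Lean on these libraries where they do the work, as an engineer would, in place of code of your own. Each camera call takes 0.05 s, during which the arm holds its last target. There are 200 camera calls.

## Task

Face up the store corner: roll every pea tin round in its stand by its edge with a fingertip, without taking it out, until the front of its label looks squarely out of the stand's open front. Sort out the used-up steel-capped jam jars standing loose at the right by putting every one of them in the wooden crate, and leave the pepper mill and the garlic where they are.

Things in the scene. Friction and masses are not known exactly. Their poses are not given: they have to be found in the camera images.
- stand_1: Fixed light-wood tin stand on the worktop, 98 deep (x, -46 to +52) by 107 wide (y), 126 mm high: 12 mm floor and 6 mm walls on three sides (left, right and back), open at the top and at its front, which is its -x side. Origin: centre of the underside, on the dish's axis; z up. It may be empty.
- stand_1_dish (a joint): Revolving dish in stand_1: black, 88 mm across, 11 mm high with its 5 mm lip, its floor 20 mm above the worktop. It turns without end either way about the stand's z axis (rad, counter-clockwise from above) under light friction of 0.015 N m and stays where it is left; the tin on it may be turned anyhow to it, so the value says nothing of the label.
- pea_tin_1: Food tin, 75 mm across, 110 mm high, 0.5 kg, green label with a bowl of peas; stands in the dish of stand_1 with 2 mm play and turns with it; its flat top is 130 mm above the worktop, 4 mm above the stand's walls; 10 mm between tin and walls (too little for a finger). Origin: centre of its underside, z up; the front of the label is on its -x side. Absent in some starts.
- label_1 (a point): Middle of the front of pea_tin_1's label: on the tin's side 37.7 mm from its axis in the tin's -x direction, 55 mm above its underside, where the one picture of a bowl of peas is; the back of the label has white panels.
- stand_2: Fixed light-wood tin stand on the worktop, 98 deep (x, -46 to +52) by 107 wide (y), 126 mm high: 12 mm floor and 6 mm walls on three sides (left, right and back), open at the top and at its front, which is its -x side. Origin: centre of the underside, on the dish's axis; z up. It may be empty.
- stand_2_dish (a joint): Revolving dish in stand_2: black, 88 mm across, 11 mm high with its 5 mm lip, its floor 20 mm above the worktop. It turns without end either way about the stand's z axis (rad, counter-clockwise from above) under light friction of 0.015 N m and stays where it is left; the tin on it may be turned anyhow to it, so the value says nothing of the label.
- pea_tin_2: Food tin, 75 mm across, 110 mm high, 0.5 kg, green label with a bowl of peas; stands in the dish of stand_2 with 2 mm play and turns with it; its flat top is 130 mm above the worktop, 4 mm above the stand's walls; 10 mm between tin and walls (too little for a finger). Origin: centre of its underside, z up; the front of the label is on its -x side. Absent in some starts.
- label_2 (a point): Middle of the front of pea_tin_2's label: on the tin's side 37.7 mm from its axis in the tin's -x direction, 55 mm above its underside, where the one picture of a bowl of peas is; the back of the label has white panels.
- stand_3: Fixed light-wood tin stand on the worktop, 98 deep (x, -46 to +52) by 107 wide (y), 126 mm high: 12 mm floor and 6 mm walls on three sides (left, right and back), open at the top and at its front, which is its -x side. Origin: centre of the underside, on the dish's axis; z up. It may be empty.
- stand_3_dish (a joint): Revolving dish in stand_3: black, 88 mm across, 11 mm high with its 5 mm lip, its floor 20 mm above the worktop. It turns without end either way about the stand's z axis (rad, counter-clockwise from above) under light friction of 0.015 N m and stays where it is left; the tin on it may be turned anyhow to it, so the value says nothing of the label.
- pea_tin_3: Food tin, 75 mm across, 110 mm high, 0.5 kg, green label with a bowl of peas; stands in the dish of stand_3 with 2 mm play and turns with it; its flat top is 130 mm above the worktop, 4 mm above the stand's walls; 10 mm between tin and walls (too little for a finger). Origin: centre of its underside, z up; the front of the label is on its -x side. Absent in some starts.
- label_3 (a point): Middle of the front of pea_tin_3's label: on the tin's side 37.7 mm from its axis in the tin's -x direction, 55 mm above its underside, where the one picture of a bowl of peas is; the back of the label has white panels.
- crate: Fixed slatted wooden sorting-out crate, open at the top, 180 (x) by 200 (y) by 45 mm high, walls 6 mm, floor 6 mm thick. Origin: centre of the underside, z up.
- jar_a: Used-up squat jam jar of clear glass with a steel screw cap (55 mm across, 16 mm high) and a plain paper band, round, 62 mm across, 75 mm high, about 0.2 kg, starts upright on the worktop. Origin: centre of the underside, z along its axis to the cap. Absent in some starts.
- jar_b: Used-up squat jam jar of clear glass with a steel screw cap (55 mm across, 16 mm high) and a plain paper band, round, 62 mm across, 75 mm high, about 0.2 kg, starts upright on the worktop. Origin: centre of the underside, z along its axis to the cap. Absent in some starts.
- jar_c: Used-up squat jam jar of clear glass with a steel screw cap (55 mm across, 16 mm high) and a plain paper band, round, 62 mm across, 75 mm high, about 0.2 kg, starts upright on the worktop. Origin: centre of the underside, z along its axis to the cap. Absent in some starts.
- jar_d: Used-up squat jam jar of clear glass with a steel screw cap (55 mm across, 16 mm high) and a plain paper band, round, 62 mm across, 75 mm high, about 0.2 kg, starts upright on the worktop. Origin: centre of the underside, z along its axis to the cap. Absent in some starts.
- pepper_mill: Dark wooden pepper mill, 58 mm across, 150 mm high, standing on the worktop; a bystander. Origin: centre of the underside.
- garlic: Garlic bulb, 60 mm, on the worktop; a bystander. Origin: centre of the underside.
Things that resemble listed ones, but are neither listed nor needed, are in the scene too. Leave any yellow look-alike of the jar_a alone.

How it is judged:
At the end, for the whole second after the job is handed in: Every pea tin present stands upright and at rest in its dish with the middle of its label within 11 mm (about 17 degrees) of the middle of its stand's open front; every jar present lies or stands at rest inside the crate (x of label_1 in the frame of stand_1 below -0.02 m and y of label_1 in the frame of stand_1 between -0.011 and 0.011 m and z of pea_tin_1 in the frame of stand_1 below 0.03 m and angle between each of pea_tin_1, pea_tin_2, pea_tin_3's own z axis and vertical below 0.1 rad and horizontal distance between pea_tin_1 and stand_1 below 0.008 m and linear speed of each of pea_tin_1, pea_tin_2, pea_tin_3 below 0.02 m/s and angular speed of each of pea_tin_1, pea_tin_2, pea_tin_3 below 0.1 rad/s and x of label_2 in the frame of stand_2 below -0.02 m and y of label_2 in the frame of stand_2 between -0.011 and 0.011 m and z of pea_tin_2 in the frame of stand_2 below 0.03 m and horizontal distance between pea_tin_2 and stand_2 below 0.008 m and x of label_3 in the frame of stand_3 below -0.02 m and y of label_3 in the frame of stand_3 between -0.011 and 0.011 m and z of pea_tin_3 in the frame of stand_3 below 0.03 m and horizontal distance between pea_tin_3 and stand_3 below 0.008 m and x of jar_a in the frame of crate between -0.087 and 0.087 m and y of jar_a in the frame of crate between -0.097 and 0.097 m and z of each of jar_a, jar_b, jar_c, jar_d in the frame of crate below 0.08 m and linear speed of each of jar_a, jar_b, jar_c, jar_d below 0.03 m/s and x of jar_b in the frame of crate between -0.087 and 0.087 m and y of jar_b in the frame of crate between -0.097 and 0.097 m and x of jar_c in the frame of crate between -0.087 and 0.087 m and y of jar_c in the frame of crate between -0.097 and 0.097 m and x of jar_d in the frame of crate between -0.087 and 0.087 m and y of jar_d in the frame of crate between -0.097 and 0.097 m); the robot touches nothing.
It fails at once if a tin is lifted out of its stand (z of pea_tin_1 in the frame of stand_1 above 0.06 m or z of pea_tin_2 in the frame of stand_2 above 0.06 m or z of pea_tin_3 in the frame of stand_3 above 0.06 m).
It fails at once if the pepper mill or garlic is moved by more than 4 cm (distance of any of pepper_mill, garlic from where it was at the start of the episode above 0.04 m).
Of pea_tin_1, pea_tin_2, pea_tin_3 only 2 to 3 are there at a start; the rules pass over those that are not, and their reading is None.
Of jar_a, jar_b, jar_c, jar_d only 3 to 4 are there at a start; the rules pass over those that are not, and their reading is None.
At some moment in a run one of jar_a, jar_b, jar_c, jar_d may be knocked a few centimetres aside while the robot is not near it.
It also fails if it takes over 210 s, if anything falls off the work surface, if the arm or the gripper's body presses on something with over 40 N, if the wrist force passes 120 N, or if a joint passes its speed limit or range.

## Working session

There is one attempt and no reset: what is moved stays moved. The work goes in short steps, Python scripts to look and compute and a tool call to move; the robot and the scene stay as the last step left them, time stands still between calls to the robot, and variables do not carry over. Pictures are saved under pics/ and viewed, at most 14 in all, crops included, and the job is handed in when it is done.

Besides the shell and the picture viewer there is one more tool, called as name(argument=value, ...) on one line, values as JSON. carry_out: Moves the arm, as the interface text tells. Its arguments: {"type":"object","properties":{"deltas":{"type":"array"},"grip":{"type":"number"},"grip_force":{"type":"number"}},"required":["deltas"]}

```bash
mkdir -p pics
cat > h.py <<'E'
from plant import ctrl
import numpy as np, cv2
def look(n,save=None):
    p,d=ctrl.read_camera(n)
    if save: cv2.imwrite('pics/'+save,p[:,:,::-1])
    return p,d
def world(n,uv,d,z=None):
    m=ctrl.camera_model(n);K=np.array(m['intrinsics']);T=np.linalg.inv(np.array(m['extrinsics']))
    uv=np.atleast_2d(uv).astype(float)
    r=np.c_[uv,np.ones(len(uv))]@np.linalg.inv(K).T
    if z is None:
        dd=np.array([d[int(v),int(u)] for u,v in uv]); P=r*dd[:,None]
        return P@T[:3,:3].T+T[:3,3]
    w=r@T[:3,:3].T; s=(z-T[2,3])/w[:,2]
    return T[:3,3]+w*s[:,None]
def proj(n,P):
    m=ctrl.camera_model(n);K=np.array(m['intrinsics']);E=np.array(m['extrinsics'])
    c=np.atleast_2d(P)@E[:3,:3].T+E[:3,3]; q=c@K.T
    return q[:,:2]/q[:,2:]
E
python3 - <<'E'
from h import *
np.set_printoptions(precision=3,suppress=True)
for c in ('side','top'):
    p,d=look(c,c+'0.png')
    m=ctrl.camera_model(c);print(c,np.linalg.inv(np.array(m['extrinsics'])))
    for q in ('stand_1','pea_tin_1','label_1','jar_a','crate','pepper_mill','garlic'):
        for r in ctrl.find_in(c,q):
            print(c,q,round(r['score'],2),np.array(r['uv']),world(c,[r['uv']],d)[0])
print(ctrl.get_state())
E
```

```text
side [[-0.999 -0.004  0.033  0.503]
 [-0.028  0.635 -0.772  1.304]
 [-0.018 -0.773 -0.634  1.187]
 [ 0.     0.     0.     1.   ]]
side stand_1 0.84 [298.  276.3] [0.485 0.339 0.119]
side stand_1 0.78 [306.8 207.7] [ 0.45  -0.015  0.105]
side stand_1 0.75 [314.5 241.1] [0.426 0.148 0.089]
side stand_1 0.61 [287.7 329.8] [0.516 0.456 0.007]
side pea_tin_1 0.74 [312.6 225. ] [0.432 0.103 0.123]
side pea_tin_1 0.49 [310.6 196.3] [ 0.435 -0.054  0.128]
side label_1 0.75 [312.4 194.5] [ 0.428 -0.069  0.125]
side label_1 0.64 [315.3 228.4] [0.424 0.124 0.127]
side jar_a 0.76 [278.6 168.9] [ 0.564 -0.324  0.067]
side jar_a 0.7 [298.6 169.6] [ 0.478 -0.312  0.072]
side jar_a 0.7 [283.4 138.8] [ 0.548 -0.611  0.045]
side jar_a 0.67 [298.  186.2] [ 0.481 -0.226  0.047]
side jar_a 0.52 [281.1 181.7] [ 0.551 -0.223  0.072]
side crate 0.89 [289.2 332.3] [0.511 0.461 0.001]
side crate 0.56 [312.6 225.2] [0.432 0.103 0.123]
side pepper_mill 0.56 [244.5 280.4] [0.657 0.312 0.068]
side garlic 0.49 [241.8 193.3] [ 0.713 -0.191  0.036]
side garlic 0.48 [297.8 172.1] [ 0.481 -0.318  0.054]
top [[-0.016 -
[... 923 characters left out ...]
86. ] [0.65  0.276 0.12 ]
top crate 0.22 [332.5 217.8] [ 0.546 -0.234  0.075]
top pepper_mill 0.72 [172.  184.6] [0.654 0.273 0.122]
top garlic 0.68 [323.5 169. ] [ 0.713 -0.212  0.047]
top garlic 0.57 [279.5 253. ] [ 0.434 -0.063  0.129]
{'time': 0.8, 'qpos': array([ 1.071,  0.286,  1.577,  0.   ,  1.279, -0.15 ]), 'dq': array([ 0.001, -0.001, -0.001,  0.001, -0.   ,  0.   ]), 'joint_efforts': array([  0.   , -40.59 , -29.293,  -0.   ,   0.   ,   0.   ]), 'eef_pos': array([0.231, 0.634, 0.231]), 'tcp_rot': array([0.174, 0.985, 0.   , 0.   ]), 'contact_force': array([ 1.134, -0.152,  0.099]), 'wrist_torque': array([ 0.011, -0.017, -0.009]), 'finger_force': 0.0, 'opening': 0.9992946199480582}
```

View pics/side0.png

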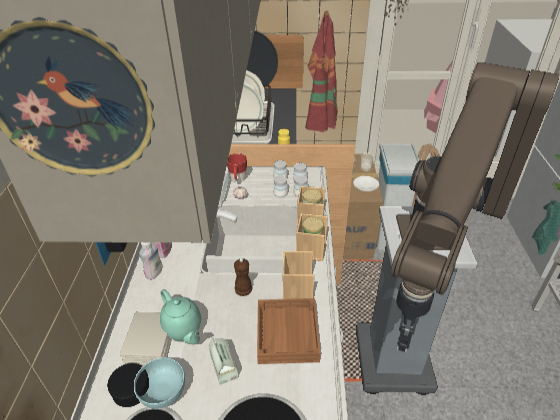

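View pics/top0.png

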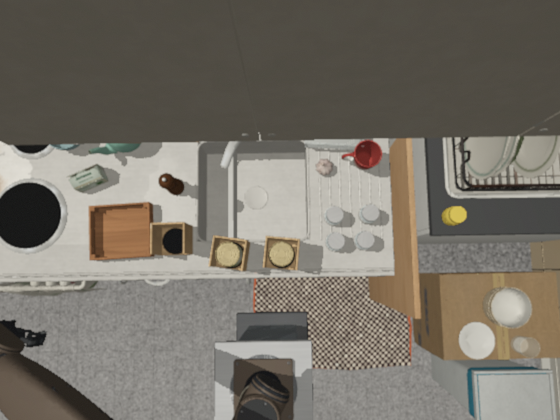

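Run:
```python
from h import *
a=cv2.imread('pics/side0.png')[155:310,225:345]; b=cv2.imread('pics/top0.png')[195:275,145:385]
a=cv2.resize(a,None,fx=3.8,fy=3.8,interpolation=cv2.INTER_CUBIC); cv2.imwrite('pics/s1.png',a)
b=cv2.resize(b,None,fx=3.3,fy=3.3,interpolation=cv2.INTER_CUBIC); cv2.imwrite('pics/t1.png',b)
```

```text
(no output)
```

View pics/s1.png

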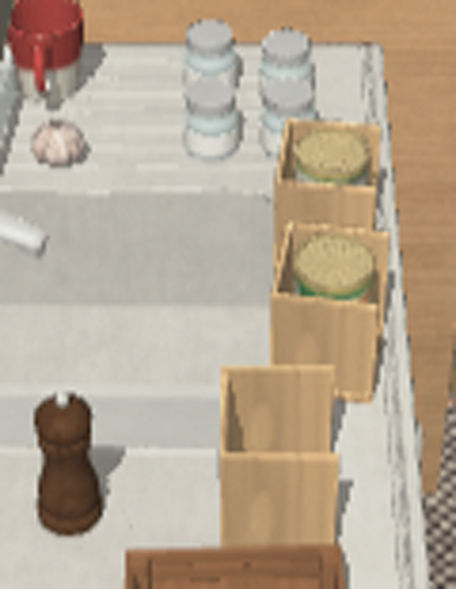

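View pics/t1.png

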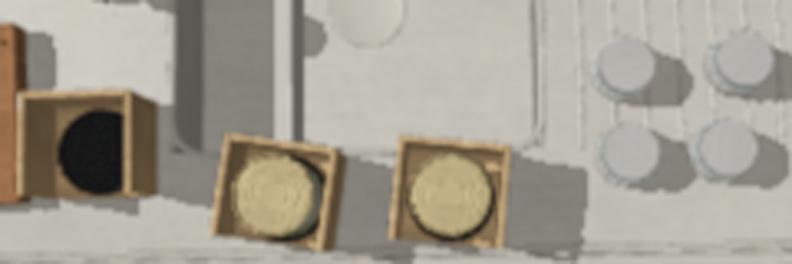

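```bash
cat >> h.py <<'E'
def cloud(n,d):
    v,u=np.mgrid[0:420,0:560]; uv=np.c_[u.ravel(),v.ravel()]; P=world(n,uv,d)
    return P[d.ravel()>0],uv[d.ravel()>0]
def unwrap(n,img,c,angs,zs,r=0.0375):
    A,Z=np.meshgrid(np.radians(angs),zs)
    P=np.c_[c[0]+r*np.cos(A).ravel(),c[1]+r*np.sin(A).ravel(),Z.ravel()]
    q=proj(n,P).astype(np.float32)
    return cv2.remap(img,q[:,0].reshape(A.shape),q[:,1].reshape(A.shape),cv2.INTER_LINEAR)
E
python3 - <<'E'
from h import *
np.set_printoptions(precision=3,suppress=True)
for n in('top','side'):
    p,d=look(n); P,uv=cloud(n,d); cols=p.reshape(-1,3)[d.ravel()>0]
    hi=P[P[:,2]>0.4]; hi=hi[(hi[:,0]>0.2)]
    print(n,'high objs min x,z by y',[(round(y,1),hi[abs(hi[:,1]-y)<.05][:,0].min().round(2),hi[abs(hi[:,1]-y)<.05][:,2].min().round(2)) for y in np.arange(-.5,.8,.2) if (abs(hi[:,1]-y)<.05).any()])
    for cy,cx in((.302,.47),(.1,.43),(-.06,.43)):
        m=(abs(P[:,0]-cx)<.075)&(abs(P[:,1]-cy)<.075)&(abs(P[:,2]-.127)<.010)
        Q=P[m]; print(n,cy,len(Q),Q.min(0),Q.max(0),cv2.minAreaRect((Q[:,:2]*1000).astype(np.float32)))
        m=(abs(P[:,0]-cx)<.075)&(abs(P[:,1]-cy)<.075)&(abs(P[:,2]-.1)<.040)&(cols[:,2]>cols[:,1]*1.3)
    for cy,cx in((-.239,.546),(-.356,.551),(-.224,.465),(-.324,.478)):
        m=(abs(P[:,0]-cx)<.04)&(abs(P[:,1]-cy)<.04)&(P[:,2]>.068)&(P[:,2]<.09);Q=P[m]
        if len(Q): print('jar',(Q.min(0)+Q.max(0))/2,Q.max(0)-Q.min(0))
    m=(abs(P[:,0]-.51)<.13)&(abs(P[:,1]-.48)<.13)&(abs(P[:,2]-.045)<.006);Q=P[m]
    print('crate',cv2.minAreaRect((Q[:,:2]*1000).astype(np.float32)),np.percentile(Q,[1,99],axis=0))
E
```

```text
top high objs min x,z by y [(np.float64(-0.5), np.float64(0.68), np.float64(0.48)), (np.float64(-0.3), np.float64(0.68), np.float64(0.48)), (np.float64(-0.1), np.float64(0.68), np.float64(0.48)), (np.float64(0.1), np.float64(0.68), np.float64(0.48)), (np.float64(0.3), np.float64(0.68), np.float64(0.48)), (np.float64(0.5), np.float64(0.2), np.float64(0.46))]
top 0.302 220 [0.437 0.232 0.117] [0.535 0.34  0.133] ((486.31427001953125, 285.9025573730469), (96.541259765625, 107.66597747802734), 0.92713463306427)
top 0.1 665 [0.381 0.04  0.117] [0.49  0.159 0.136] ((436.620361328125, 99.15462493896484), (107.23994445800781, 96.65191650390625), 80.57894897460938)
top -0.06 651 [ 0.381 -0.124  0.117] [ 0.487 -0.008  0.136] ((434.1860046386719, -66.02007293701172), (106.74394989013672, 96.6525650024414), 83.63027954101562)
jar [ 0.557 -0.239  0.075] [0.05  0.052 0.014]
jar [ 0.56  -0.355  0.076] [0.052 0.053 0.015]
jar [ 0.471 -0.239  0.075] [0.052 0.048 0.015]
jar [ 0.473 -0.336  0.075] [0.052 0.053 0.014]
crate ((517.9801025390625, 466.6922302246094), (180.54205322265625, 202.7996826171875)
[... 584 characters left out ...]
8515625, 113.52111053466797), 0.011349696666002274)
side 0.1 472 [0.379 0.034 0.117] [0.491 0.162 0.135] ((435.0841979980469, 99.5065689086914), (118.80950927734375, 98.28195190429688), 80.56521606445312)
side -0.06 389 [ 0.381 -0.128  0.117] [ 0.487 -0.006  0.135] ((434.0847473144531, -65.27591705322266), (120.29216003417969, 96.3634262084961), 85.1090087890625)
jar [ 0.556 -0.241  0.075] [0.05  0.058 0.013]
jar [ 0.561 -0.354  0.076] [0.048 0.06  0.015]
jar [ 0.468 -0.235  0.076] [0.05  0.056 0.015]
jar [ 0.471 -0.336  0.076] [0.052 0.055 0.016]
crate ((517.931640625, 465.2524108886719), (180.0980987548828, 207.31333923339844), 2.7490463256835938) [[0.425 0.363 0.039]
 [0.61  0.569 0.05 ]]
```

```bash
cat >> h.py <<'E'
T2=(.432,.099);T3=(.431,-.066)
def tins(fn,which=(T2,T3)):
    p,d=look('side'); rows=[]
    for c in which:
        a=unwrap('side',p,c,np.arange(180,-1,-1),np.linspace(.132,.075,58))
        q=proj('side',[[c[0],c[1],.115]])[0].astype(int)
        k=cv2.resize(p[q[1]-17:q[1]+20,q[0]-22:q[0]+22],(278,232),interpolation=cv2.INTER_NEAREST)
        rows.append(np.hstack([cv2.resize(a,(520,232),interpolation=cv2.INTER_NEAREST),k]))
    cv2.imwrite('pics/'+fn,np.vstack(rows)[:,:,::-1])
E
python3 -c "
from h import *
tins('u0.png')"
```

```text
(no output)
```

View pics/u0.png

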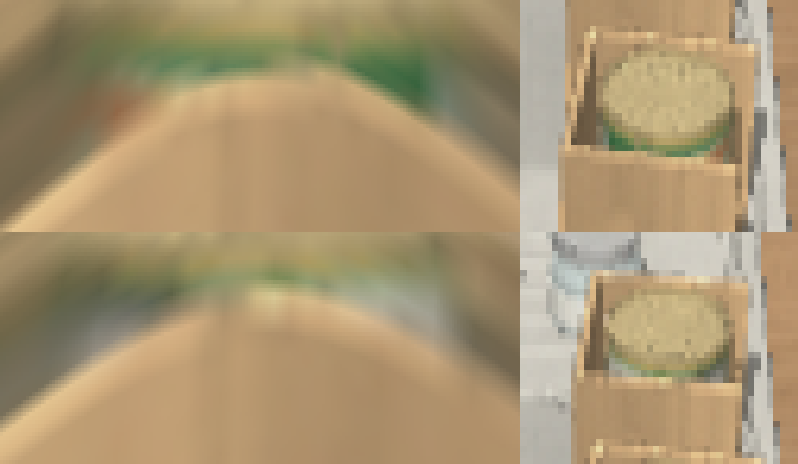

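carry_out(deltas=[-0.186, -0.217, 0, 0, 0, 0, -0.186, -0.217, 0, 0, 0, 0, -0.186, -0.217, 0, 0, 0, 0, -0.186, -0.217, 0, 0, 0, 0, -0.186, -0.217, 0, 0, 0, 0], grip=47)

```text
time: 1.58
eef_pos: [0.3323, 0.3643, 0.2315]
tcp_rot: [0.175, 0.985, 0.0, 0.0]
contact_force: [-0.6, -0.3, -1.1]
opening: 0.471
finger_force: 0.0
```

carry_out(deltas=[-0.186, -0.217, 0.06, 0, 0, 0, -0.186, -0.217, 0.06, 0, 0, 0, -0.186, -0.217, 0.06, 0, 0, 0, -0.186, -0.217, 0.06, 0, 0, 0, -0.186, -0.217, 0.06, 0, 0, 0])

```text
time: 2.2
eef_pos: [0.4325, 0.0966, 0.1712]
tcp_rot: [0.175, 0.985, -0.0, 0.0]
contact_force: [0.8, -0.2, 0.7]
opening: 0.472
finger_force: 0.0
```

carry_out(deltas=[0.001, 0.002, 0.035, 0, 0, 0, 0.001, 0.002, 0.04, 0, 0, 0, 0.001, 0.002, 0.042, 0, 0, 0])

```text
time: 2.58
eef_pos: [0.4319, 0.1014, 0.1297]
tcp_rot: [0.174, 0.985, 0.0, 0.0]
contact_force: [0.2, -0.3, 0.1]
opening: 0.471
finger_force: 0.0
```

carry_out(deltas=[0, 0, 0.001, 0, 0, 0, 0, 0, 0.002, 0, 0, 0])

```text
time: 2.82
eef_pos: [0.4324, 0.1016, 0.1284]
tcp_rot: [0.173, 0.985, 0.0, 0.001]
contact_force: [-1.6, 0.2, 7.1]
opening: 0.466
finger_force: 3.9
```

carry_out(deltas=[0, 0, 0.001, 0, 0, 0, 0, 0, 0.002, 0, 0, 0])

```text
time: 3.08
eef_pos: [0.4329, 0.1015, 0.1284]
tcp_rot: [0.174, 0.985, 0.0, 0.001]
contact_force: [-5.2, 0.6, 15.6]
opening: 0.47
finger_force: 7.5
```

carry_out(deltas=[0, 0, -0.001, 0, 0, 0.17, 0, 0, -0.001, 0, 0, 0.35, 0, 0, -0.001, 0, 0, 0.52, 0, 0, -0.001, 0, 0, 0.7, 0, 0, -0.001, 0, 0, 0.87])

```text
time: 3.7
eef_pos: [0.434, 0.1012, 0.1286]
tcp_rot: [0.575, 0.818, 0.002, 0.003]
contact_force: [2.1, -0.6, 4.4]
opening: 0.473
finger_force: 2.0
```

```bash
cat >> h.py <<'E'
def snap(c,tag):
    p,d=look('side'); np.savez(tag+'.npz',p=p,d=d,c=c,psi=psi())
def psi():
    x,y,z,w=ctrl.get_state()['tcp_rot']  # heading of tool y
    return np.degrees(np.arctan2(1-2*(x*x+z*z),2*(x*y-z*w)))
E
python3 - <<'E'
from h import *
snap(T2,'a1'); tins('u1.png')
print(psi(),ctrl.get_state())
E
```

```text
20.132263246891142 {'time': 3.8, 'qpos': array([ 9.53142132e-04, -1.22391277e-01,  2.21290807e+00,  2.85133251e-04,
        1.04543443e+00, -3.50558854e-01]), 'dq': array([-1.00288578e-03, -5.75586587e-05,  8.16330204e-04,  3.72226972e-04,
        1.18811622e-03, -9.84162772e-02]), 'joint_efforts': array([ 1.63841253e-02, -1.87952149e+01, -2.25327712e+01, -6.45311829e-02,
        3.51536516e-01,  3.93965570e-01]), 'eef_pos': array([0.43390115, 0.10137511, 0.12848521]), 'tcp_rot': array([0.57263018, 0.81980895, 0.00171849, 0.0022402 ]), 'contact_force': array([2.20979862, 1.11070754, 4.66637212]), 'wrist_torque': array([ 0.04621058, -0.20781147, -0.00290305]), 'finger_force': 2.941275502962526, 'opening': 0.4693248197883092}
```

View pics/u1.png

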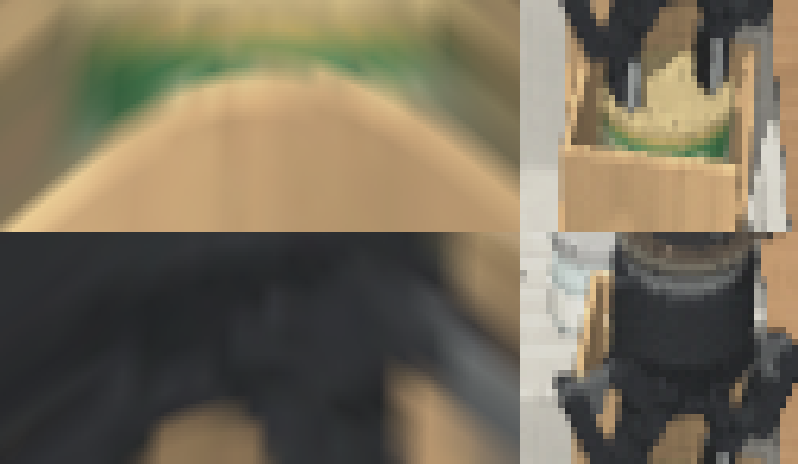

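carry_out(deltas=[0, 0, 0, 0, 0, 0.17, 0, 0, 0, 0, 0, 0.35, 0, 0, 0, 0, 0, 0.52, 0, 0, 0, 0, 0, 0.7, 0, 0, 0, 0, 0, 0.7])

```text
time: 4.42
eef_pos: [0.4343, 0.1009, 0.1286]
tcp_rot: [0.818, 0.575, 0.003, 0.002]
contact_force: [2.4, -1.2, 6.1]
opening: 0.471
finger_force: 3.0
```

```bash
python3 -c "
from h import *
snap(T2,'a2');print(psi())"
```

```text
-19.712147463681816
```

carry_out(deltas=[0, 0, 0, 0, 0, 0.17, 0, 0, 0, 0, 0, 0.35, 0, 0, 0, 0, 0, 0.52, 0, 0, 0, 0, 0, 0.7, 0, 0, 0, 0, 0, 0.7])

```text
time: 5.1
eef_pos: [0.434, 0.1008, 0.1284]
tcp_rot: [0.966, 0.26, 0.003, 0.001]
contact_force: [1.9, -1.6, 6.7]
opening: 0.469
finger_force: 3.3
```

```bash
python3 -c "
from h import *
snap(T2,'a3');print(psi())"
```

```text
-59.79430952244356
```

carry_out(deltas=[0, 0, 0, 0, 0, 0.17, 0, 0, 0, 0, 0, 0.35, 0, 0, 0, 0, 0, 0.52, 0, 0, 0, 0, 0, 0.7, 0, 0, 0, 0, 0, 0.7])

```text
time: 5.78
eef_pos: [0.4339, 0.1006, 0.1284]
tcp_rot: [0.996, -0.087, 0.003, 0.001]
contact_force: [1.7, -2.1, 7.0]
opening: 0.474
finger_force: 3.3
```

```bash
python3 -c "
from h import *
snap(T2,'a4');print(psi())"
```

```text
-99.88230884343807
```

carry_out(deltas=[0, 0, 0, 0, 0, 0.17, 0, 0, 0, 0, 0, 0.35, 0, 0, 0, 0, 0, 0.52, 0, 0, 0, 0, 0, 0.7, 0, 0, 0, 0, 0, 0.7])

```text
time: 6.45
eef_pos: [0.4335, 0.1011, 0.1284]
tcp_rot: [0.906, -0.423, 0.002, -0.001]
contact_force: [0.7, -0.8, 7.3]
opening: 0.47
finger_force: 3.8
```

Run:
```python
from h import *
snap(T2,'a5');print(psi(),ctrl.get_state()['contact_force'],ctrl.get_state()['qpos'])
rows=[]
for i in range(1,6):
    f=np.load(f'a{i}.npz'); p,d,c=f['p'],f['d'],f['c']
    q=proj('side',[[c[0],c[1],.115]])[0].astype(int)
    k=cv2.resize(p[q[1]-12:q[1]+20,q[0]-20:q[0]+20],(260,208),interpolation=cv2.INTER_CUBIC)
    rows.append(k)
# panoramas in tool frame: angle rel. = world angle - (psi-psi0)
a=np.vstack([np.hstack(rows[:3]),np.hstack(rows[3:]+[rows[0]*0])])
cv2.imwrite('pics/u2.png',a[:,:,::-1])
```

```text
-140.0063092876011 [ 0.68434927 -0.90444616  7.59451683] [ 6.19913190e-04 -1.22461543e-01  2.21307381e+00 -5.81781369e-04
  1.04696915e+00  2.44448505e+00]
```

View pics/u2.png

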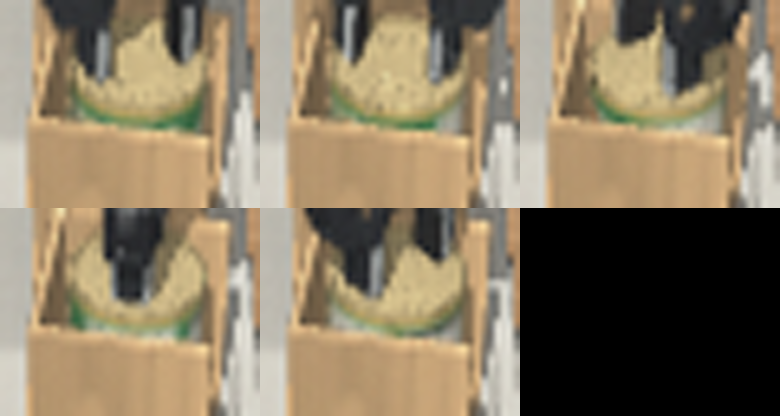

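```bash
cat >> h.py <<'E'
def pano(items,c,z0=.075,psi0=70,fn='pano.png'):
    zs=np.linspace(.128,z0,27); A=np.arange(0,360,2.); rows=[]
    acc=np.zeros((len(zs),len(A),3)); wt=np.zeros((len(zs),len(A),1))
    m=ctrl.camera_model('side');E=np.array(m['extrinsics']); cam=np.linalg.inv(E)[:3,3]
    for p,d,ps in items:
        w=np.radians(A+ps-psi0)
        AA,Z=np.meshgrid(w,zs); n=np.stack([np.cos(AA),np.sin(AA),0*AA],-1)
        P=n*.0375; P[...,0]+=c[0];P[...,1]+=c[1];P[...,2]=Z
        q=proj('side',P.reshape(-1,3)).astype(np.float32)
        u=q[:,0].reshape(AA.shape);v=q[:,1].reshape(AA.shape)
        col=cv2.remap(p,u,v,cv2.INTER_LINEAR); dd=cv2.remap(d,u,v,cv2.INTER_NEAREST)
        pd=(P@E[2,:3]+E[2,3]); vd=cam-P; vd/=np.linalg.norm(vd,axis=-1,keepdims=True)
        cosv=(n*vd).sum(-1)
        ok=(abs(dd-pd)<.006)&(cosv>.12)
        k=(ok*cosv)[...,None]; acc+=col*k; wt+=k
        rows.append(np.where(ok[...,None],col,0).astype(np.uint8))
    rows.append((acc/np.maximum(wt,1e-6)).astype(np.uint8))
    h=590//len(rows)
    img=np.vstack([cv2.resize(r,(792,h),interpolation=cv2.INTER_NEAREST) for r in rows])
    for a in range(0,360,30): cv2.line(img,(int(a*2.2),0),(int(a*2.2),len(img)),(255,255,0),1)
    cv2.imwrite('pics/'+fn,img[:,:,::-1])
E
python3 - <<'E'
from h import *
# depth of start scene for tin 2 unchanged except arm: reuse a-files; start picture from png + a1 depth invalid -> use own d
p0=cv2.imread('pics/side0.png')[:,:,::-1].copy()
m=ctrl.camera_model('side');E=np.array(m['extrinsics'])
f=[np.load(f'a{i}.npz') for i in range(1,6)]
its=[(p0,f[0]['d'],70)]+[(x['p'],x['d'],float(x['psi'])) for x in f]
pano(its,T2,fn='pano2.png')
E
```

```text
(no output)
```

View pics/pano2.png

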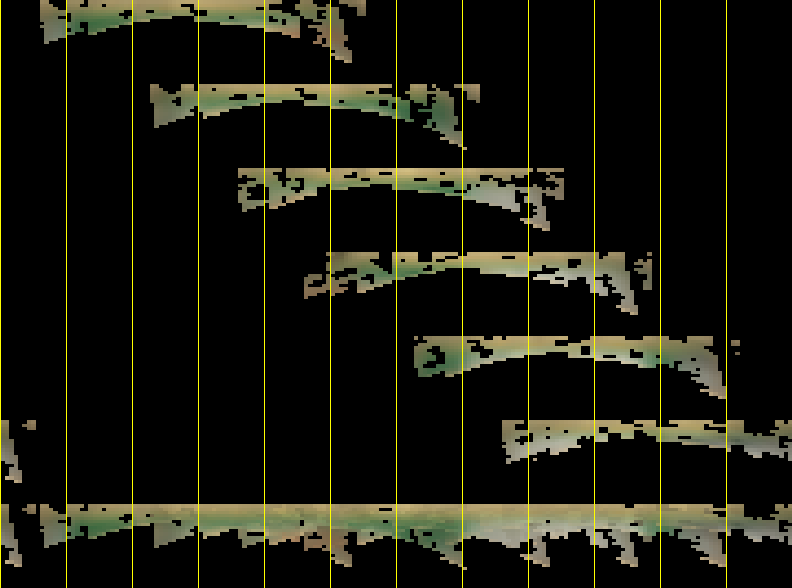

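```bash
cat >> h.py <<'E'
def prof(items,c,psi0=70,z=(.103,.119),step=6):
    zs=np.arange(z[0],z[1],.002); A=np.arange(0,360,step)
    m=ctrl.camera_model('side');E=np.array(m['extrinsics']); cam=np.linalg.inv(E)[:3,3]
    num=np.zeros((len(A),3));wt=np.zeros(len(A))
    for p,d,ps in items:
        AA,Z=np.meshgrid(np.radians(A+ps-psi0),zs); n=np.stack([np.cos(AA),np.sin(AA),0*AA],-1)
        P=n*.0375; P[...,0]+=c[0];P[...,1]+=c[1];P[...,2]=Z
        q=proj('side',P.reshape(-1,3)).astype(np.float32);u=q[:,0].reshape(AA.shape);v=q[:,1].reshape(AA.shape)
        col=cv2.remap(p,u,v,cv2.INTER_LINEAR).astype(float); dd=cv2.remap(d,u,v,cv2.INTER_NEAREST)
        vd=cam-P; vd/=np.linalg.norm(vd,axis=-1,keepdims=True); cosv=(n*vd).sum(-1)
        k=((abs(dd-(P@E[2,:3]+E[2,3]))<.005)&(cosv>.2))*cosv
        num+=(col*k[...,None]).sum(0); wt+=k.sum(0)
    C=num/np.maximum(wt,1e-6)[:,None]
    for a,x,w in zip(A,C,wt): print(a,x.astype(int),'g-r %d b/g %.2f w %.1f'%(x[1]-x[0],x[2]/max(x[1],1),w))
E
python3 - <<'E'
from h import *
p0=cv2.imread('pics/side0.png')[:,:,::-1].copy()
f=[np.load(f'a{i}.npz') for i in range(1,6)]
prof([(p0,f[0]['d'],70)]+[(x['p'],x['d'],float(x['psi'])) for x in f],T2)
E
```

```text
0 [119 118 102] g-r 0 b/g 0.86 w 2.5
6 [125 118  99] g-r -7 b/g 0.84 w 0.5
12 [0 0 0] g-r 0 b/g 0.00 w 0.0
18 [111 108  81] g-r -3 b/g 0.75 w 0.5
24 [112 118  96] g-r 6 b/g 0.81 w 2.6
30 [ 92 113  86] g-r 20 b/g 0.76 w 1.2
36 [ 72 106  66] g-r 33 b/g 0.62 w 0.9
42 [ 75 110  68] g-r 34 b/g 0.62 w 2.6
48 [ 81 114  72] g-r 33 b/g 0.63 w 2.3
54 [ 92 120  77] g-r 27 b/g 0.65 w 1.8
60 [116 130  87] g-r 13 b/g 0.67 w 1.3
66 [131 140  94] g-r 9 b/g 0.67 w 0.7
72 [118 119  88] g-r 0 b/g 0.74 w 3.1
78 [115 119  93] g-r 4 b/g 0.78 w 1.8
84 [121 133 100] g-r 12 b/g 0.75 w 1.7
90 [123 137  96] g-r 13 b/g 0.70 w 2.5
96 [130 144 100] g-r 14 b/g 0.70 w 3.6
102 [117 138  96] g-r 20 b/g 0.70 w 3.2
108 [118 134  96] g-r 16 b/g 0.72 w 3.4
114 [121 140 100] g-r 18 b/g 0.71 w 3.3
120 [131 143 100] g-r 12 b/g 0.70 w 3.5
126 [143 141 102] g-r -1 b/g 0.72 w 3.5
132 [138 134  97] g-r -4 b/g 0.72 w 5.1
138 [161 157 114] g-r -4 b/g 0.73 w 2.6
144 [136 134  96] g-r -1 b/g 0.72 w 3.5
150 [122 121  85] g-r -1 b/g 0.71 w 6.6
156 [120 128  89] g-r 7 b/g 0.70 w 3.4
162 [117 130  92] g-r 12 b/g 0.71 w 5.3
168 [109 135
[... 551 characters left out ...]
 176 153] g-r -3 b/g 0.87 w 3.2
258 [173 172 144] g-r -1 b/g 0.84 w 5.4
264 [150 153 130] g-r 2 b/g 0.85 w 1.0
270 [167 167 145] g-r 0 b/g 0.86 w 5.1
276 [164 161 131] g-r -2 b/g 0.82 w 1.4
282 [158 159 133] g-r 1 b/g 0.83 w 5.0
288 [174 180 153] g-r 6 b/g 0.85 w 1.2
294 [114 141 105] g-r 27 b/g 0.75 w 2.3
300 [107 129  88] g-r 22 b/g 0.68 w 3.0
306 [135 139 106] g-r 4 b/g 0.77 w 1.9
312 [116 121 100] g-r 5 b/g 0.83 w 3.1
318 [119 121 102] g-r 2 b/g 0.84 w 4.4
324 [118 117  96] g-r -1 b/g 0.83 w 4.1
330 [117 120 101] g-r 3 b/g 0.84 w 2.4
336 [ 97 105  87] g-r 8 b/g 0.83 w 1.7
342 [123 126 112] g-r 3 b/g 0.89 w 3.0
348 [116 116 102] g-r 0 b/g 0.88 w 2.2
354 [134 133 122] g-r -1 b/g 0.92 w 1.1
```

carry_out(deltas=[0, 0, 0, 0, 0, -0.18, 0, 0, 0, 0, 0, -0.36, 0, 0, 0, 0, 0, -0.54, 0, 0, 0, 0, 0, -0.72, 0, 0, 0, 0, 0, -0.9])

```text
time: 7.12
eef_pos: [0.4325, 0.1007, 0.1284]
tcp_rot: [1.0, 0.017, 0.001, 0.001]
contact_force: [-2.5, -2.6, 10.5]
opening: 0.474
finger_force: 5.2
```

carry_out(deltas=[0, 0, 0, 0, 0, -0.18, 0, 0, 0, 0, 0, -0.36, 0, 0, 0, 0, 0, -0.54, 0, 0, 0, 0, 0, -0.72, 0, 0, 0, 0, 0, -0.9])

```text
time: 7.75
eef_pos: [0.4327, 0.1001, 0.1286]
tcp_rot: [0.893, 0.45, -0.0, 0.002]
contact_force: [-1.8, -4.1, 10.0]
opening: 0.468
finger_force: 5.5
```

carry_out(deltas=[0, 0, 0, 0, 0, -0.18, 0, 0, 0, 0, 0, -0.36, 0, 0, 0, 0, 0, -0.54, 0, 0, 0, 0, 0, -0.72, 0, 0, 0, 0, 0, -0.9])

```text
time: 8.38
eef_pos: [0.4326, 0.1007, 0.1284]
tcp_rot: [0.608, 0.794, -0.0, 0.001]
contact_force: [-2.8, -2.5, 10.2]
opening: 0.471
finger_force: 5.1
```

carry_out(deltas=[0, 0, 0, 0, 0, -0.18, 0, 0, 0, 0, 0, -0.36, 0, 0, 0, 0, 0, -0.54, 0, 0, 0, 0, 0, -0.72, 0, 0, 0, 0, 0, -0.9])

```text
time: 9.0
eef_pos: [0.4325, 0.0999, 0.1284]
tcp_rot: [0.202, 0.979, -0.002, 0.001]
contact_force: [-1.6, -4.8, 10.1]
opening: 0.472
finger_force: 5.3
```

carry_out(deltas=[0, 0, 0, 0, 0, -0.18, 0, 0, 0, 0, 0, -0.36, 0, 0, 0, 0, 0, -0.54, 0, 0, 0, 0, 0, -0.72, 0, 0, 0, 0, 0, -0.9])

```text
time: 9.62
eef_pos: [0.4334, 0.0997, 0.1286]
tcp_rot: [-0.244, 0.97, -0.003, 0.001]
contact_force: [-0.9, -5.2, 9.3]
opening: 0.475
finger_force: 4.6
```

Run:
```python
from h import *
snap(T2,'a6'); print(psi(),ctrl.get_state()['contact_force'],ctrl.get_state()['eef_pos'])
x=np.load('a6.npz'); prof([(x['p'],x['d'],float(x['psi']))],T2)
```

```text
118.48679307855664 [ 0.36473882 -1.31539031  9.13118269] [0.4332858  0.10003914 0.12840354]
0 [128 125 100] g-r -2 b/g 0.80 w 1.7
6 [123 123  93] g-r 0 b/g 0.76 w 1.9
12 [132 134 100] g-r 2 b/g 0.75 w 1.3
18 [150 152 106] g-r 2 b/g 0.70 w 0.7
24 [0 0 0] g-r 0 b/g 0.00 w 0.0
30 [0 0 0] g-r 0 b/g 0.00 w 0.0
36 [0 0 0] g-r 0 b/g 0.00 w 0.0
42 [131 141  94] g-r 10 b/g 0.67 w 1.5
48 [124 140  93] g-r 16 b/g 0.66 w 1.5
54 [134 140  97] g-r 6 b/g 0.69 w 1.4
60 [133 143 104] g-r 10 b/g 0.73 w 1.4
66 [123 138 102] g-r 14 b/g 0.74 w 1.9
72 [125 144 105] g-r 19 b/g 0.73 w 2.4
78 [128 143 105] g-r 14 b/g 0.74 w 2.2
84 [124 136  98] g-r 11 b/g 0.72 w 3.0
90 [125 131  98] g-r 6 b/g 0.75 w 1.8
96 [114 123  93] g-r 8 b/g 0.76 w 1.5
102 [109 116  85] g-r 6 b/g 0.74 w 1.2
108 [115 112  84] g-r -3 b/g 0.75 w 0.2
114 [0 0 0] g-r 0 b/g 0.00 w 0.0
120 [0 0 0] g-r 0 b/g 0.00 w 0.0
126 [0 0 0] g-r 0 b/g 0.00 w 0.0
132 [0 0 0] g-r 0 b/g 0.00 w 0.0
138 [0 0 0] g-r 0 b/g 0.00 w 0.0
144 [0 0 0] g-r 0 b/g 0.00 w 0.0
150 [0 0 0] g-r 0 b/g 0.00 w 0.0
156 [0 0 0] g-r 0 b/g 0.00 w 0.0
162 [0 0 0] g-r 0 b/g 0.00 w 0.
[... 389 characters left out ...]
00 w 0.0
240 [0 0 0] g-r 0 b/g 0.00 w 0.0
246 [0 0 0] g-r 0 b/g 0.00 w 0.0
252 [0 0 0] g-r 0 b/g 0.00 w 0.0
258 [0 0 0] g-r 0 b/g 0.00 w 0.0
264 [0 0 0] g-r 0 b/g 0.00 w 0.0
270 [0 0 0] g-r 0 b/g 0.00 w 0.0
276 [0 0 0] g-r 0 b/g 0.00 w 0.0
282 [0 0 0] g-r 0 b/g 0.00 w 0.0
288 [0 0 0] g-r 0 b/g 0.00 w 0.0
294 [0 0 0] g-r 0 b/g 0.00 w 0.0
300 [0 0 0] g-r 0 b/g 0.00 w 0.0
306 [0 0 0] g-r 0 b/g 0.00 w 0.0
312 [0 0 0] g-r 0 b/g 0.00 w 0.0
318 [0 0 0] g-r 0 b/g 0.00 w 0.0
324 [0 0 0] g-r 0 b/g 0.00 w 0.0
330 [114 110  84] g-r -4 b/g 0.77 w 0.5
336 [104 108  85] g-r 4 b/g 0.79 w 1.6
342 [108 113  86] g-r 4 b/g 0.77 w 1.2
348 [120 122 106] g-r 1 b/g 0.87 w 0.9
354 [132 128 106] g-r -3 b/g 0.83 w 1.6
```

carry_out(deltas=[0, 0, 0, 0, 0, -0.05, 0, 0, 0, 0, 0, -0.05, 0, 0, -0.035, 0, 0, -0.05, 0, 0, -0.035, 0, 0, -0.05])

```text
time: 10.18
eef_pos: [0.4331, 0.1013, 0.1635]
tcp_rot: [-0.264, 0.965, -0.001, 0.002]
contact_force: [0.1, -0.2, 0.2]
opening: 0.473
finger_force: 0.0
```

carry_out(deltas=[0.088, -0.14, 0, 0, 0, 0, 0.088, -0.14, 0, 0, 0, 0, 0.088, -0.14, 0, 0, 0, 0, 0.088, -0.14, 0, 0, 0, 0])

```text
time: 10.68
eef_pos: [0.4257, -0.0658, 0.1599]
tcp_rot: [-0.261, 0.965, 0.001, -0.001]
contact_force: [0.5, 1.0, -0.3]
opening: 0.472
finger_force: 0.0
```

Run:
```python
from h import *
snap(T2,'a7'); s=ctrl.get_state();print(psi(),s['contact_force'],s['eef_pos'],s['qpos'])
x=np.load('a7.npz'); print('world angle'); prof([(x['p'],x['d'],70)],T2,z=(.106,.122),step=5)
p=x['p'];q=proj('side',[[T2[0],T2[1],.115]])[0].astype(int)
cv2.imwrite('pics/v7.png',cv2.resize(p[q[1]-20:q[1]+22,q[0]-28:q[0]+28],(784,588),interpolation=cv2.INTER_CUBIC)[:,:,::-1])
```

```text
120.34894042378288 [-0.17325452  0.87799002  0.1432212 ] [ 0.42566827 -0.06459777  0.15992338] [-3.87419790e-01 -2.01319177e-01  2.21731197e+00  4.77289403e-04
  1.12847251e+00 -2.48811176e+00]
world angle
0 [0 0 0] g-r 0 b/g 0.00 w 0.0
5 [0 0 0] g-r 0 b/g 0.00 w 0.0
10 [0 0 0] g-r 0 b/g 0.00 w 0.0
15 [0 0 0] g-r 0 b/g 0.00 w 0.0
20 [113 110  85] g-r -3 b/g 0.78 w 1.6
25 [116 120 102] g-r 3 b/g 0.86 w 1.0
30 [115 116  93] g-r 0 b/g 0.80 w 2.0
35 [127 125 110] g-r -1 b/g 0.88 w 2.7
40 [130 127 106] g-r -2 b/g 0.84 w 2.0
45 [128 125 107] g-r -2 b/g 0.86 w 2.2
50 [117 119  93] g-r 2 b/g 0.78 w 2.9
55 [121 122  90] g-r 1 b/g 0.74 w 1.9
60 [119 124  91] g-r 4 b/g 0.74 w 2.0
65 [150 145 110] g-r -5 b/g 0.76 w 0.7
70 [145 150 105] g-r 5 b/g 0.70 w 1.4
75 [134 145  92] g-r 11 b/g 0.64 w 1.4
80 [139 149  92] g-r 10 b/g 0.62 w 0.7
85 [142 149  91] g-r 7 b/g 0.61 w 0.7
90 [122 137  88] g-r 14 b/g 0.65 w 2.2
95 [128 143  93] g-r 14 b/g 0.65 w 2.2
100 [0 0 0] g-r 0 b/g 0.00 w 0.0
105 [136 140  97] g-r 3 b/g 0.69 w 2.8
110 [134 145 100] g-r 10 b/g 0.70 w 2.7
115 [127 139  99] g-r 11 b/g 0.71 w 2.6
[... 937 characters left out ...]
0 w 0.0
255 [0 0 0] g-r 0 b/g 0.00 w 0.0
260 [0 0 0] g-r 0 b/g 0.00 w 0.0
265 [0 0 0] g-r 0 b/g 0.00 w 0.0
270 [0 0 0] g-r 0 b/g 0.00 w 0.0
275 [0 0 0] g-r 0 b/g 0.00 w 0.0
280 [0 0 0] g-r 0 b/g 0.00 w 0.0
285 [0 0 0] g-r 0 b/g 0.00 w 0.0
290 [0 0 0] g-r 0 b/g 0.00 w 0.0
295 [0 0 0] g-r 0 b/g 0.00 w 0.0
300 [0 0 0] g-r 0 b/g 0.00 w 0.0
305 [0 0 0] g-r 0 b/g 0.00 w 0.0
310 [0 0 0] g-r 0 b/g 0.00 w 0.0
315 [0 0 0] g-r 0 b/g 0.00 w 0.0
320 [0 0 0] g-r 0 b/g 0.00 w 0.0
325 [0 0 0] g-r 0 b/g 0.00 w 0.0
330 [0 0 0] g-r 0 b/g 0.00 w 0.0
335 [0 0 0] g-r 0 b/g 0.00 w 0.0
340 [0 0 0] g-r 0 b/g 0.00 w 0.0
345 [0 0 0] g-r 0 b/g 0.00 w 0.0
350 [0 0 0] g-r 0 b/g 0.00 w 0.0
355 [0 0 0] g-r 0 b/g 0.00 w 0.0
```

View pics/v7.png

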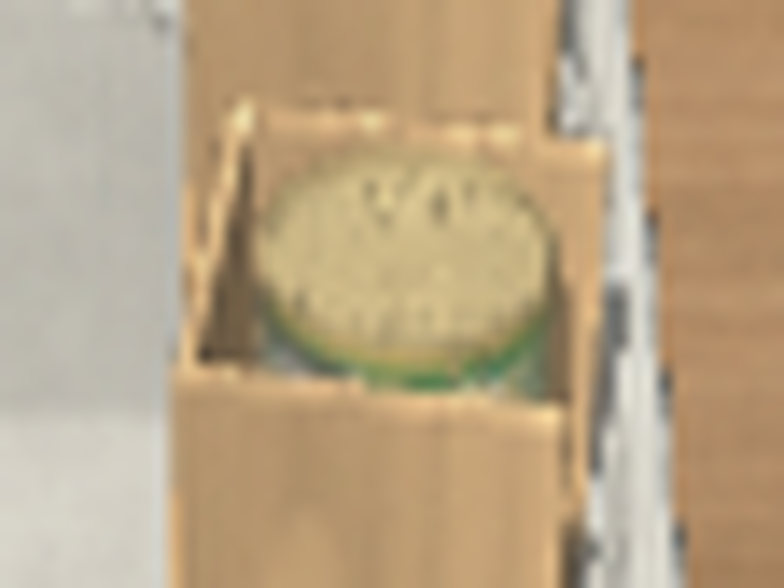

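```bash
cat >> h.py <<'E'
def lid(n,img,c,dx=0,dy=0):
    A,R=np.meshgrid(np.radians(np.arange(0,360,1.)),np.linspace(.008,.033,26))
    P=np.c_[(c[0]+dx+R*np.cos(A)).ravel(),(c[1]+dy+R*np.sin(A)).ravel(),np.full(A.size,.13)]
    q=proj(n,P).astype(np.float32)
    g=cv2.cvtColor(img,cv2.COLOR_RGB2GRAY).astype(np.float32)
    o=cv2.remap(g,q[:,0].reshape(A.shape),q[:,1].reshape(A.shape),cv2.INTER_CUBIC)
    o-=cv2.GaussianBlur(o,(0,0),15); return o
def lidrot(n,i0,i1,c):
    best=[]
    O=[(x,y) for x in (-.003,-.0015,0,.0015,.003) for y in (-.003,-.0015,0,.0015,.003)]
    for a in O:
      F=np.fft.fft(lid(n,i0,c,*a),axis=1)
      for b in O:
        G=np.fft.fft(lid(n,i1,c,*b),axis=1)
        cc=np.fft.ifft((F.conj()*G).sum(0)).real/np.sqrt((abs(F)**2).sum()*(abs(G)**2).sum())*360
        k=cc.argmax(); best.append((cc[k],k if k<180 else k-360,a,b))
    best.sort(key=lambda t:-t[0]); return best[:6]
E
python3 - <<'E'
from h import *
i0=cv2.imread('pics/side0.png')[:,:,::-1].copy(); i1=np.load('a7.npz')['p']
for b in lidrot('side',i0,i1,T2): print(b)
t0=cv2.imread('pics/top0.png')[:,:,::-1].copy(); p,d=look('top','top1.png')
for b in lidrot('top',t0,p,T2): print(b)
E
```

```text
(np.float32(0.7518386), np.int64(0), (-0.003, 0.003), (-0.003, 0.003))
(np.float32(0.74721336), np.int64(0), (-0.003, 0.0015), (-0.003, 0.003))
(np.float32(0.73261017), np.int64(0), (0.003, -0.003), (0.003, -0.003))
(np.float32(0.72933036), np.int64(0), (-0.003, 0), (-0.003, 0.0015))
(np.float32(0.7278795), np.int64(0), (-0.003, 0.0015), (-0.003, 0.0015))
(np.float32(0.7231958), np.int64(0), (-0.003, -0.003), (-0.003, -0.0015))
(np.float32(0.9248003), np.int64(-1), (-0.003, 0.003), (-0.003, 0.003))
(np.float32(0.9033548), np.int64(0), (-0.003, 0.0015), (-0.003, 0.0015))
(np.float32(0.902688), np.int64(-1), (-0.0015, 0.003), (-0.0015, 0.003))
(np.float32(0.8904129), np.int64(-1), (-0.003, 0.0015), (-0.003, 0.003))
(np.float32(0.89039195), np.int64(0), (-0.003, -0.003), (-0.003, -0.003))
(np.float32(0.88562864), np.int64(-2), (-0.003, 0.003), (-0.0015, 0.003))
```

```bash
cat >> h.py <<'E'
def band(p,c,zs=(.1185,.1205),A=np.arange(30,155,5),z=None):
    o=unwrap('side',p,c,A,np.array(zs),.0375).astype(float).mean(0)
    return o
E
python3 - <<'E'
from h import *
A=np.arange(30,155,5)
i0=cv2.imread('pics/side0.png')[:,:,::-1].copy()
L=[(i0,70)]+[(np.load(f'a{i}.npz')['p'],float(np.load(f'a{i}.npz')['psi'])) for i in range(1,8)]
L[-1]=(L[-1][0],121.5)
for zs in((.1175,.1185),(.119,.120)):
  print('ang  ',*['%3d'%a for a in A])
  for p,ps in L:
    o=band(p,T2,zs=zs,A=A); print('%5.0f'%ps,*['%3d'%(100*x[2]/x[1]) for x in o],' | g-r',*['%3d'%(x[1]-x[0]) for x in o])
E
```

```text
ang    30  35  40  45  50  55  60  65  70  75  80  85  90  95 100 105 110 115 120 125 130 135 140 145 150
   70  70  62  61  60  62  61  66  66  65  70  67  66  65  65  66  66  66  66  66  67  68  68  67  67  67  | g-r  10  25  25  28  29  25  14  12  15   3   2   4  16  24  23  21  21  27  25  20  19   8   8   4   4
   20  69  68  66  65  65  65  67  66  66  66  67  67  68  68  67  65  63  61  61  64  62  60  60  64  66  | g-r  10  17  21  25  32  23  28  31  16  10   6   3   7  15  15  23  28  30  31  28  26  24  21  18  11
  -20  67  67  66  67  69  67  68  65  64  65  65  65  63  63  63  63  61  63  69  75  75  76  76  79  77  | g-r  12  15  17  18  21  17  16  20  14  10   6   6  18  27  26  26  25  26  20  13   7   3   2  -1  -3
  -60  67  64  64  63  61  62  62  61  63  65  68  71  75  77  78  77  78  80  80  80  79  80  79  77  76  | g-r   8  24  23  26  31  26  29  29  14   9   2  -1   1   5   5   9   9   9   5   7   5   3   4   2   2
 -100  64  65  68  73  76  77  78  79  76  76  75  74  75  78  78  78  78  77  74  68  64  70  73  77  74  | g-r  21  21  20  14  10  10   9  
[... 1819 characters left out ...]
7   5   0   0   4   5   8   7   4   9  16  15   8   5   1  -2
 -140  76  76  77  76  76  76  75  75  74  72  67  65  64  71  72  72  70  70  71  74  71  71  72  73  70  | g-r   0   5   1   6   5   9   5   5  10  10   6   7  11   6   6   8   6   3   6   7   7   3   1   1  -1
  118  69  66  68  67  66  65  66  68  63  62  63  64  63  62  67  64  65  65  64  64  63  65  65  67  67  | g-r  -1   1  -1  -1  -1   0   1   3   7   6   2   4   8  10  -4   9   9  11  14  15  14   9   8   6   1
  122  70  70  71  70  70  68  69  71  69  62  62  62  63  62  62  66  64  66  67  65  63  63  64  66  68  | g-r  -1   1   0   2   7   3   3   5   8  13   8   6  12  16  15  -2  15  16  15  18  20  14  13   8   1
```

carry_out(deltas=[-0.004, -0.003, 0.022, 0, 0, 0, -0.004, -0.003, 0.028, 0, 0, 0, -0.004, -0.003, 0.03, 0, 0, 0, -0.004, -0.003, 0.031, 0, 0, 0, -0.004, -0.003, 0.032, 0, 0, 0])

```text
time: 11.4
eef_pos: [0.432, -0.0646, 0.1299]
tcp_rot: [-0.262, 0.965, -0.0, 0.0]
contact_force: [-0.4, -0.7, -0.1]
opening: 0.473
finger_force: 0.0
```

carry_out(deltas=[0, 0, 0.001, 0, 0, 0, 0, 0, 0.001, 0, 0, 0])

```text
time: 11.65
eef_pos: [0.4317, -0.0648, 0.1285]
tcp_rot: [-0.262, 0.965, -0.0, 0.0]
contact_force: [-0.4, -0.3, -0.0]
opening: 0.47
finger_force: 0.0
```

carry_out(deltas=[0, 0, 0.001, 0, 0, 0, 0, 0, 0.0025, 0, 0, 0, 0, 0, 0.0025, 0, 0, 0])

```text
time: 12.02
eef_pos: [0.4322, -0.0648, 0.1283]
tcp_rot: [-0.262, 0.965, 0.0, -0.0]
contact_force: [-4.7, 1.6, 11.8]
opening: 0.463
finger_force: 6.3
```

```bash
python3 -c "
from h import *
snap(T3,'b0');print(psi())"
```

```text
120.37706680609904
```

carry_out(deltas=[0, 0, 0, 0, 0, 0.18, 0, 0, 0, 0, 0, 0.36, 0, 0, 0, 0, 0, 0.54, 0, 0, 0, 0, 0, 0.72, 0, 0, 0, 0, 0, 0.87])

```text
time: 12.7
eef_pos: [0.4329, -0.0654, 0.1284]
tcp_rot: [0.171, 0.985, -0.001, 0.001]
contact_force: [-2.4, -0.3, 10.7]
opening: 0.474
finger_force: 5.1
```

```bash
python3 -c "
from h import *
snap(T3,'b1');print(psi())"
```

```text
70.03871376210348
```

carry_out(deltas=[0, 0, 0, 0, 0, 0.18, 0, 0, 0, 0, 0, 0.36, 0, 0, 0, 0, 0, 0.54, 0, 0, 0, 0, 0, 0.72, 0, 0, 0, 0, 0, 0.87])

```text
time: 13.38
eef_pos: [0.4328, -0.0663, 0.1284]
tcp_rot: [0.57, 0.821, -0.001, 0.002]
contact_force: [-2.8, -2.1, 10.3]
opening: 0.469
finger_force: 4.9
```

```bash
python3 -c "
from h import *
snap(T3,'b2');print(psi())"
```

```text
20.231125776790574
```

carry_out(deltas=[0, 0, 0, 0, 0, 0.18, 0, 0, 0, 0, 0, 0.36, 0, 0, 0, 0, 0, 0.54, 0, 0, 0, 0, 0, 0.72, 0, 0, 0, 0, 0, 0.87])

```text
time: 14.05
eef_pos: [0.4328, -0.0659, 0.1284]
tcp_rot: [0.864, 0.504, 0.0, 0.002]
contact_force: [-3.1, -0.9, 9.3]
opening: 0.472
finger_force: 5.0
```

Run:
```python
from h import *
snap(T3,'b3');print(psi(),ctrl.get_state()['qpos'])
A=np.arange(30,155,5)
for zs in((.117,.118),(.119,.120)):
  print('ang  ',*['%3d'%a for a in A])
  for i in range(4):
    f=np.load(f'b{i}.npz');o=band(f['p'],T3,zs=zs,A=A); print('%5.0f'%f['psi'],*['%3d'%(100*x[2]/max(1,x[1])) for x in o],' | g-r',*['%3d'%(x[1]-x[0]) for x in o])
```

```text
-29.66211864142658 [-3.82510087e-01 -1.39946808e-01  2.22853115e+00 -9.94610628e-04
  1.04984334e+00  1.35685902e-01]
ang    30  35  40  45  50  55  60  65  70  75  80  85  90  95 100 105 110 115 120 125 130 135 140 145 150
  120  83  83  84  83  82  82  80  76  73  72  70  71  71  72  73  73  73  72  72  75  75  75  75  76  74  | g-r   0   2   3   6   5   4   0  -1  -5 -10 -14  -8 -13 -12  -7  -4  -3   1   6   4   3   6   2   1  -1
   70  74  72  70  74  77  78  75  72  71  71  70  73  71  71  72  72  73  73  71  64  62  61  62  62  65  | g-r  14  17  20  13   6   5   4  -4 -12 -17 -21 -13 -17 -14 -11 -10  -8   2  19  26  26  27  22  21   9
   20  76  76  80  80  78  77  76  73  70  69  68  71  69  67  68  68  68  67  69  68  66  65  66  66  67  | g-r   1   4   4   6   2   0   2  -3  -9 -11 -16  -8 -14  -4  -1  -2   1  12  20  25  21  19  14  12   6
  -30  64  63  60  62  65  69  68  68  69  69  69  72  69  68  68  68  67  65  66  69  69  66  67  67  67  | g-r  23  29  36  36  25   8  18   7  -4 -10 -15  -9 -13  -6   0   2   6  16  26  17  12  15  10  10   8
ang    30  35  40  45  5
[... 233 characters left out ...]
8   3   4  -3  -2   1   4   5   3   4   2   1   2   1   0  -3
   70  71  70  67  71  73  73  72  70  69  69  67  69  68  68  68  69  69  70  67  64  63  62  62  62  64  | g-r  11  12  16  10   8   7   4   2   1  -2  -8  -6  -7  -6  -4  -3   1   5  13  15  16  16  13  14   3
   20  72  72  73  73  73  71  70  70  68  65  64  67  66  64  65  66  65  64  67  65  65  63  64  65  67  | g-r   1   2   4   3   4   1   2   3   5   5   0   0  -3   1   3   4  10  16  12  14  14  12   9   8   2
  -30  63  62  60  61  64  67  66  66  66  65  64  67  65  64  64  65  63  62  64  66  65  66  67  65  66  | g-r  19  23  29  25  22   7  14  13  10   8   1   2  -1   2   6  10  14  18  16  11  12   9   6   6   3
```

carry_out(deltas=[0, 0, 0, 0, 0, -0.15, 0, 0, 0, 0, 0, -0.3, 0, 0, 0, 0, 0, -0.45, 0, 0, 0, 0, 0, -0.6, 0, 0, 0, 0, 0, -0.75])

```text
time: 14.72
eef_pos: [0.4327, -0.065, 0.1284]
tcp_rot: [0.615, 0.788, 0.0, 0.001]
contact_force: [-2.7, 2.6, 10.8]
opening: 0.474
finger_force: 5.6
```

carry_out(deltas=[0, 0, 0, 0, 0, -0.15, 0, 0, 0, 0, 0, -0.3, 0, 0, 0, 0, 0, -0.38, 0, 0, 0, 0, 0, -0.38])

```text
time: 15.22
eef_pos: [0.4324, -0.0648, 0.1284]
tcp_rot: [0.457, 0.889, 0.0, 0.0]
contact_force: [-4.5, 2.4, 11.6]
opening: 0.475
finger_force: 6.0
```

carry_out(deltas=[0, 0, -0.04, 0, 0, 0, 0, 0, -0.07, 0, 0, 0, 0, 0, -0.07, 0, 0, 0])

```text
time: 15.6
eef_pos: [0.4333, -0.0654, 0.1986]
tcp_rot: [0.457, 0.889, 0.0, 0.003]
contact_force: [-0.3, -0.6, -0.1]
opening: 0.472
finger_force: 0.0
```

Run:
```python
from h import *
snap(T3,'b4');print(psi(),ctrl.get_state()['eef_pos'])
A=np.arange(30,155,5)
i0=cv2.imread('pics/side0.png')[:,:,::-1].copy()
for zs in((.1185,.1185),(.1195,.1205)):
  print('ang  ',*['%3d'%a for a in A])
  for f in (np.load('b2.npz'),np.load('b4.npz')):
    o=band(f['p'],T3,zs=zs,A=A); print('%5.0f'%f['psi'],*['%3d'%(100*x[2]/max(1,x[1])) for x in o],' | g-r',*['%3d'%(x[1]-x[0]) for x in o])
im=[]
for p,c in ((np.load('b4.npz')['p'],T3),(np.load('b4.npz')['p'],T2),(np.load('b2.npz')['p'],T3),(i0,T2)):
    q=proj('side',[[c[0],c[1],.115]])[0].astype(int)
    im.append(cv2.resize(p[q[1]-8:q[1]+13,q[0]-18:q[0]+18],(396,290),interpolation=cv2.INTER_CUBIC))
cv2.imwrite('pics/v8.png',np.vstack([np.hstack(im[:2]),np.hstack(im[2:])])[:,:,::-1])
```

```text
35.57957175018185 [ 0.43214416 -0.0649524   0.19652308]
ang    30  35  40  45  50  55  60  65  70  75  80  85  90  95 100 105 110 115 120 125 130 135 140 145 150
   20  74  74  76  76  75  73  73  73  70  67  66  69  68  66  66  67  66  65  68  66  65  64  65  65  67  | g-r   1   3   4   5   5   1   3   4  -1  -3  -9  -4  -9  -2   1   2   6  20  18  20  18  16  11  12   4
   36  78  76  73  75  75  74  73  72  70  70  70  69  67  66  64  63  63  64  65  68  69  66  67  65  66  | g-r   0   1   4   6   6   2   3   5  -3 -10 -13  -5  -8  -1   4   7  11  16  16  10  11  14   9  10   5
ang    30  35  40  45  50  55  60  65  70  75  80  85  90  95 100 105 110 115 120 125 130 135 140 145 150
   20  72  71  72  72  71  69  69  69  67  64  63  66  65  63  64  65  65  64  66  65  64  63  63  65  67  | g-r   1   1   3   3   3   1   2   2   7   9   3   2   0   3   5   5  10  14  10  12  11  10   7   7   1
   36  75  73  70  71  72  69  69  68  68  68  68  66  65  64  62  61  61  63  65  67  67  66  65  65  65  | g-r   0   1   3   3   4   3   2   3   3   0  -3   1   0   3   7  11  13  11   9   6   7   6   3   4   1
```

View pics/v8.png

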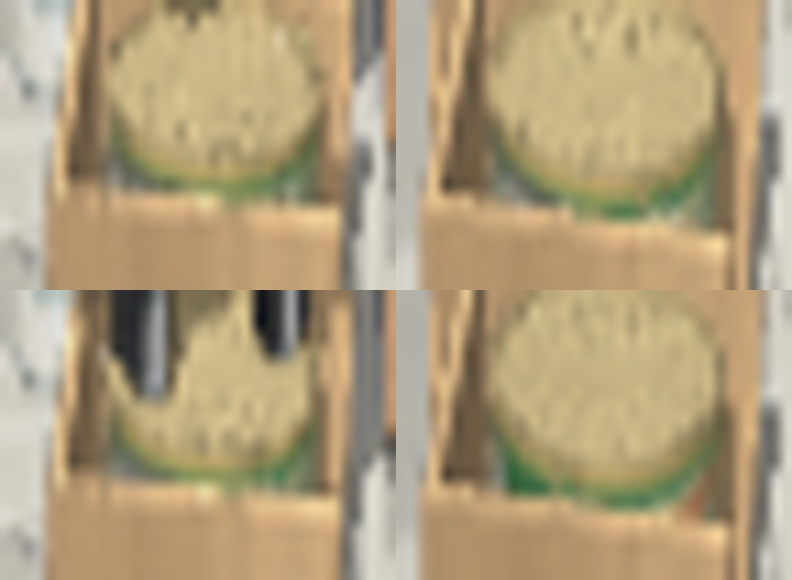

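carry_out(deltas=[0, 0, 0.055, 0, 0, 0, 0, 0, 0.068, 0, 0, 0, 0, 0, 0.07, 0, 0, 0, 0, 0, 0.07, 0, 0, 0.08, 0, 0, 0.07, 0, 0, 0.14])

```text
time: 16.27
eef_pos: [0.4317, -0.065, 0.1283]
tcp_rot: [0.519, 0.855, -0.001, -0.001]
contact_force: [-6.6, 1.4, 18.3]
opening: 0.471
finger_force: 8.7
```

carry_out(deltas=[0, 0, 0, 0, 0, 0, 0, 0, -0.04, 0, 0, 0, 0, 0, -0.04, 0, 0, 0])

```text
time: 16.65
eef_pos: [0.4329, -0.0652, 0.1679]
tcp_rot: [0.518, 0.855, 0.0, 0.002]
contact_force: [-0.2, 0.4, 0.0]
opening: 0.474
finger_force: 0.0
```

carry_out(deltas=[0.147, 0.077, 0, 0, 0, 0, 0.147, 0.077, 0, 0, 0, 0, 0.147, 0.077, 0, 0, 0, 0, 0.147, 0.077, 0, 0, 0, 0])

```text
time: 17.15
eef_pos: [0.4301, 0.1034, 0.1638]
tcp_rot: [0.516, 0.856, -0.001, -0.002]
contact_force: [0.3, -0.7, -0.5]
opening: 0.469
finger_force: 0.0
```

Run:
```python
from h import *
snap(T3,'b5');print(psi(),ctrl.get_state()['eef_pos'])
A=np.arange(30,155,4)
f=np.load('b5.npz')
for zs in((.1185,.1185),(.1195,.1205)):
  print('ang  ',*['%3d'%a for a in A])
  o=band(f['p'],T3,zs=zs,A=A); print('     ',*['%3d'%(100*x[2]/max(1,x[1])) for x in o]);print(' g-r ',*['%3d'%(x[1]-x[0]) for x in o])
```

```text
27.734741271732183 [0.43043398 0.10217079 0.16395991]
ang    30  34  38  42  46  50  54  58  62  66  70  74  78  82  86  90  94  98 102 106 110 114 118 122 126 130 134 138 142 146 150 154
      100  90  83  83  87  93 100 104 104 104 104 104 104 104 104 104 102  92  77  69  67  68  70  71  77  84  95 102 102 104 102 102
 g-r    1   3   5   2   1   2   3   3   1   2   2   1   3   3   2   2   2   3   5  10  14  15  16  16  14  10   4   2   2   2   3   3
ang    30  34  38  42  46  50  54  58  62  66  70  74  78  82  86  90  94  98 102 106 110 114 118 122 126 130 134 138 142 146 150 154
       99  90  81  79  80  90 101 104 104 105 105 104 104 103 104 103 104  95  79  69  66  70  72  71  78  88  98 103 104 102 102 102
 g-r    1   2   4   1  -2   1   3   2   1   1   1   1   3   3   2   0   1   4   8  14  15  12  12  13  11   8   3   1   2   2   3   3
```

carry_out(deltas=[0, 0, 0.03, 0, 0, 0, 0, 0, 0.036, 0, 0, 0, 0, 0, 0.037, 0, 0, 0, 0, 0, 0.037, 0, 0, -0.06, 0, 0, 0.037, 0, 0, -0.12])

```text
time: 17.82
eef_pos: [0.4318, 0.1004, 0.1287]
tcp_rot: [0.466, 0.885, -0.0, -0.0]
contact_force: [0.3, -0.8, -0.4]
opening: 0.472
finger_force: 0.0
```

carry_out(deltas=[0, 0, 0, 0, 0, 0, 0, 0, -0.05, 0, 0, 0, 0, 0, -0.1, 0, 0, 0, 0, 0, -0.1, 0, 0, 0], grip=100)

```text
time: 18.32
eef_pos: [0.4347, 0.1009, 0.234]
tcp_rot: [0.467, 0.884, 0.002, 0.004]
contact_force: [-0.3, 0.1, -0.3]
opening: 1.001
finger_force: 0.0
```

Run:
```python
from h import *
p,d=look('top'); pt,dt=p,d
for r in ctrl.find_in('top','jar_a'): print(round(r['score'],2),r['uv'],world('top',[r['uv']],d,z=.075)[0].round(3))
print(psi(),ctrl.get_state()['eef_pos'])
```

```text
0.88 [368.6, 213.6] [ 0.557 -0.351  0.075]
0.88 [334.0, 216.1] [ 0.551 -0.239  0.075]
0.84 [359.7, 237.6] [ 0.48  -0.319  0.075]
0.81 [330.2, 243.5] [ 0.463 -0.224  0.075]
0.43 [281.1, 255.4] [ 0.428 -0.067  0.075]
34.36305393364539 [0.43196037 0.10092014 0.22905555]
```

carry_out(deltas=[0, 0, 0.06, 0, 0, 0.11, 0, 0, 0.098, 0, 0, 0.11, 0, 0, 0.1, 0, 0, 0.11, 0, 0, 0.1, 0, 0, 0.11], grip=47)

```text
time: 18.92
eef_pos: [0.4313, 0.1009, 0.1284]
tcp_rot: [0.514, 0.858, -0.001, -0.001]
contact_force: [-2.0, -1.5, 7.2]
opening: 0.471
finger_force: 3.4
```

carry_out(deltas=[0, 0, 0.001, 0, 0, 0, 0, 0, 0.002, 0, 0, 0, 0, 0, 0.003, 0, 0, 0])

```text
time: 19.3
eef_pos: [0.4318, 0.1008, 0.1283]
tcp_rot: [0.514, 0.858, -0.001, -0.001]
contact_force: [-7.3, -1.0, 24.2]
opening: 0.47
finger_force: 11.9
```

carry_out(deltas=[0, 0, -0.0015, 0, 0, -0.06, 0, 0, -0.0015, 0, 0, -0.12, 0, 0, -0.0015, 0, 0, -0.12])

```text
time: 19.68
eef_pos: [0.4315, 0.1006, 0.1284]
tcp_rot: [0.462, 0.887, -0.001, -0.001]
contact_force: [-6.1, -2.2, 14.1]
opening: 0.473
finger_force: 6.9
```

Run:
```python
from h import *
snap(T2,'c1');f=np.load('c1.npz')
A=np.arange(30,155,4)
for c in (T2,T3):
 for zs in((.1185,.1185),(.1195,.1205)):
  print('ang  ',*['%3d'%a for a in A])
  o=band(f['p'],c,zs=zs,A=A); print('     ',*['%3d'%(100*x[2]/max(1,x[1])) for x in o]);print(' g-r ',*['%3d'%(x[1]-x[0]) for x in o])
print(psi(),ctrl.get_state()['eef_pos'])
```

```text
ang    30  34  38  42  46  50  54  58  62  66  70  74  78  82  86  90  94  98 102 106 110 114 118 122 126 130 134 138 142 146 150 154
       66  65  67  66  67  67  66  67  67  67  66  66  65  65  64  63  63  63  63  65  66  66  68  69  68  66  67  67  68  70  71  71
 g-r   -3  -2  -1   2   1   0   3   4   3   2  -1  -2   1   2   4  12  14  17  18  13  14  18  18  17  20  27  18  15   9   4  -1 -10
ang    30  34  38  42  46  50  54  58  62  66  70  74  78  82  86  90  94  98 102 106 110 114 118 122 126 130 134 138 142 146 150 154
       66  63  65  65  65  65  65  64  65  65  64  64  63  63  63  63  63  62  62  64  64  66  66  66  65  65  65  66  67  69  70  70
 g-r   -6  -4  -4  -2  -3  -6  -1   2  -1  -2  -3  -1   3   2   3   7   6   9  10   7   9  10  11  12  17  20  15  14   6   4  -2 -10
ang    30  34  38  42  46  50  54  58  62  66  70  74  78  82  86  90  94  98 102 106 110 114 118 122 126 130 134 138 142 146 150 154
       79  85  93 100 103 101 101 103 103 105 104 104 106 106 104 104 104 107 105 105 105 105 105 105 104 107 104 102 104 102 104 104
 g-r    0   1   2   3   2   3   2   2   2   2   2   2   0   1   1   0   1   0   1   0   0   0   1   1   2   1   1   2   3   3   2   1
ang    30  34  38  42  46  50  54  58  62  66  70  74  78  82  86  90  94  98 102 106 110 114 118 122 126 130 134 138 142 146 150 154
       75  81  89  97 101 103 101 103 104 103 104 104 106 105 103 105 103 105 105 105 106 103 105 104 104 105 105 103 102 104 105 104
 g-r    0   0   2   3   3   2   2   2   2   3   2   1   1   0   0   0   1   0   0   0   0   0   1   1   2   1   1   3   3   2   1   2
35.00130799280139 [0.43146411 0.10060006 0.12837378]
```

carry_out(deltas=[0, 0, -0.05, 0, 0, 0, 0, 0, -0.1, 0, 0, 0, 0, 0, -0.1, 0, 0, 0], grip=100)

```text
time: 20.1
eef_pos: [0.4337, 0.1011, 0.2304]
tcp_rot: [0.462, 0.887, 0.001, 0.003]
contact_force: [-0.9, -0.7, -0.3]
opening: 1.004
finger_force: 0.0
```

carry_out(deltas=[-0.27, -0.149, 0, 0, 0, -0.9, -0.27, -0.149, 0, 0, 0, -0.9, -0.27, -0.149, 0, 0, 0, -0.9, -0.27, -0.149, 0, 0, 0, -0.9, -0.27, -0.149, 0, 0, 0, -0.9], grip=88)

```text
time: 20.72
eef_pos: [0.4602, -0.1701, 0.2244]
tcp_rot: [0.069, 0.998, 0.001, -0.002]
contact_force: [1.2, -0.9, 0.3]
opening: 0.881
finger_force: 0.0
```

```bash
cat >> h.py <<'E'
def to(x,y,z,ps):
    s=ctrl.get_state(); e=s['eef_pos']; a=np.radians(psi()); d=np.array([x,y,z])-e
    tx=np.array([-np.sin(a),np.cos(a)]);ty=np.array([np.cos(a),np.sin(a)])
    t=np.degrees(a)
    print('delta',np.round([d[:2]@tx,d[:2]@ty,-d[2]],4),'rz %.3f'%np.radians(t-ps),'dist %.3f'%np.linalg.norm(d),'at',e.round(4),'psi %.1f'%t,'j6 %.2f'%s['qpos'][5])
def jars():
    P=None
    for n in('top',):
        p,d=look(n); P,_=cloud(n,d)
        for r in ctrl.find_in(n,'jar_a'):
            w=world(n,[r['uv']],d,z=.075)[0]
            m=(np.hypot(P[:,0]-w[0],P[:,1]-w[1])<.045)&(P[:,2]>.068)&(P[:,2]<.1);Q=P[m]
            if len(Q)>20: print('jar',round(r['score'],2),w.round(3),'mid',((Q.min(0)+Q.max(0))/2).round(3),'ext',(Q.max(0)-Q.min(0)).round(3))
def lab(c,img=None):
    p=look('side')[0] if img is None else img; A=np.arange(30,155,4)
    for zs in((.1175,.1185),(.1195,.1205)):
        o=band(p,c,zs=zs,A=A);print('ang  ',*['%3d'%a for a in A]); print('     ',*['%3d'%(100*x[2]/max(1,x[1])) for x in o]);print(' g-r ',*['%3d'%(x[1]-x[0]) for x in o])
E
python3 - <<'E'
from h import *
jars(); to(.471,-.238,.12,90); lab(T2)
E
```

```text
jar 0.89 [ 0.498 -0.34   0.075] mid [ 0.509 -0.347  0.075] ext [0.068 0.053 0.014]
jar 0.86 [ 0.546 -0.621  0.075] mid [ 0.55  -0.635  0.074] ext [0.049 0.055 0.013]
jar 0.8 [ 0.558 -0.354  0.075] mid [ 0.551 -0.356  0.075] ext [0.076 0.052 0.014]
jar 0.69 [ 0.556 -0.238  0.075] mid [ 0.557 -0.239  0.075] ext [0.05  0.052 0.014]
delta [-0.02   -0.0627  0.1046] rz -0.148 dist 0.124 at [ 0.4604 -0.173   0.2246] psi 81.5 j6 -1.99
ang    30  34  38  42  46  50  54  58  62  66  70  74  78  82  86  90  94  98 102 106 110 114 118 122 126 130 134 138 142 146 150 154
       69  69  69  68  69  68  68  68  68  69  69  68  66  65  65  63  62  62  62  63  66  66  66  69  69  67  68  67  68  69  70  71
 g-r    0   1   2   2   3   3   3   4   5   3  -3  -4   0   1   4  15  20  23  22  21  14  18  25  18  18  25  17  14  11   6   1  -9
ang    30  34  38  42  46  50  54  58  62  66  70  74  78  82  86  90  94  98 102 106 110 114 118 122 126 130 134 138 142 146 150 154
       68  65  67  65  65  65  65  64  64  65  66  65  63  63  63  62  62  61  62  62  65  66  64  66  66  65  66  65  66  68  69  70
 g-r   -4  -2  -3  -3  -1  -2  -1   0   0   0  -2   0   4   3   3   9  10  12  12  13   9  10  14  13  15  17  12  14   8   5  -1 -12
```

carry_out(deltas=[-0.02, -0.063, 0.06, 0, 0, -0.15, -0.02, -0.063, 0.11, 0, 0, -0.15, -0.02, -0.063, 0.11, 0, 0, -0.15])

```text
time: 21.25
eef_pos: [0.4685, -0.2309, 0.1109]
tcp_rot: [-0.002, 1.0, 0.004, -0.005]
contact_force: [-1.0, -0.0, 0.7]
opening: 0.879
finger_force: 0.0
```

Run:
```python
from h import *
to(.471,-.238,.038,90)
p,d=look('side',); P,_=cloud('side',d)
m=(np.hypot(P[:,0]-.471,P[:,1]+.238)<.04)&(P[:,2]>.066)&(P[:,2]<.084);Q=P[m];print(len(Q),Q.min(0),Q.max(0))
```

```text
delta [-0.0025 -0.0071  0.0729] rz 0.005 dist 0.073 at [ 0.4685 -0.2309  0.1109] psi 90.3 j6 -2.23
89 [ 0.44321091 -0.26476762  0.06650701] [ 0.49324606 -0.21102577  0.08184435]
```

Jar still there (centre ≈ 0.469, −0.238).

carry_out(deltas=[0, -0.007, 0.05, 0, 0, 0, 0, -0.007, 0.072, 0, 0, 0, 0, -0.007, 0.072, 0, 0, 0])

```text
time: 21.68
eef_pos: [0.4723, -0.2396, 0.0455]
tcp_rot: [-0.004, 1.0, 0.001, -0.001]
contact_force: [-0.3, 0.8, -0.3]
opening: 0.875
finger_force: 0.0
```

carry_out(deltas=[0, 0, 0, 0, 0, 0, 0, 0, 0, 0, 0, 0, 0, 0, 0, 0, 0, 0, 0, 0, 0, 0, 0, 0, 0, 0, 0, 0, 0, 0], grip=30, grip_force=35)

```text
time: 22.3
eef_pos: [0.4741, -0.2419, 0.0482]
tcp_rot: [-0.003, 1.0, -0.001, 0.002]
contact_force: [-0.3, 1.3, 6.3]
opening: 0.627
finger_force: 37.2
```

carry_out(deltas=[0, 0, -0.06, 0, 0, 0, 0, 0, -0.12, 0, 0, 0, 0, 0, -0.18, 0, 0, 0, 0, 0, -0.2, 0, 0, 0, 0, 0, -0.2, 0, 0, 0])

```text
time: 22.92
eef_pos: [0.4732, -0.2417, 0.2481]
tcp_rot: [-0.003, 1.0, -0.002, 0.002]
contact_force: [0.3, 0.2, -2.2]
opening: 0.625
finger_force: 38.5
```

Run:
```python
from h import *
to(.56,.51,.24,93); to(.477,.51,.24,93);jars()
```

```text
delta [-0.0915  0.7511  0.0081] rz -0.046 dist 0.757 at [ 0.4732 -0.2417  0.2481] psi 90.4 j6 -2.24
delta [-0.0085  0.7517  0.0081] rz -0.046 dist 0.752 at [ 0.4732 -0.2417  0.2481] psi 90.4 j6 -2.24
jar 0.69 [ 0.543 -0.628  0.075] mid [ 0.55  -0.636  0.075] ext [0.049 0.053 0.014]
jar 0.68 [ 0.562 -0.224  0.075] mid [ 0.56  -0.238  0.077] ext [0.043 0.049 0.017]
jar 0.53 [ 0.56  -0.356  0.075] mid [ 0.563 -0.356  0.075] ext [0.052 0.053 0.015]
```

carry_out(deltas=[0, 0.3, 0, 0, 0, 0, 0, 0.3, 0, 0, 0, 0, 0, 0.3, 0, 0, 0, 0, 0, 0.3, 0, 0, 0, 0, 0, 0.3, 0, 0, 0, 0])

```text
time: 23.65
eef_pos: [0.4688, 0.0612, 0.2427]
tcp_rot: [-0.004, 1.0, 0.0, -0.002]
contact_force: [1.1, 0.4, -1.8]
opening: 0.629
finger_force: 38.5
```

carry_out(deltas=[0, 0.3, 0, 0, 0, -0.04, 0, 0.3, 0, 0, 0, -0.04, 0, 0.3, 0, 0, 0, -0.04, 0, 0.3, 0, 0, 0, -0.04, 0, 0.3, 0, 0, 0, -0.04])

```text
time: 24.28
eef_pos: [0.467, 0.3607, 0.2422]
tcp_rot: [-0.024, 1.0, -0.001, -0.002]
contact_force: [0.5, -0.6, -1.8]
opening: 0.631
finger_force: 38.5
```

carry_out(deltas=[0, 0.153, 0, 0, 0, 0, 0, 0.153, 0, 0, 0, 0, 0, 0.153, 0, 0, 0, 0, 0, 0.153, 0.06, 0, 0, 0, 0, 0.153, 0.1, 0, 0, 0])

```text
time: 24.9
eef_pos: [0.4591, 0.5105, 0.1391]
tcp_rot: [-0.024, 1.0, -0.003, -0.003]
contact_force: [0.4, 0.1, -2.4]
opening: 0.627
finger_force: 38.7
```

Run:
```python
from h import *
to(.4725,.513,.056,93); lab(T3);jars()
```

```text
delta [-0.0135  0.0019  0.0831] rz -0.005 dist 0.084 at [0.4591 0.5105 0.1391] psi 92.7 j6 -0.93
ang    30  34  38  42  46  50  54  58  62  66  70  74  78  82  86  90  94  98 102 106 110 114 118 122 126 130 134 138 142 146 150 154
       79  79  79  78  79  78  76  76  75  72  71  71  69  69  69  69  67  66  65  65  65  67  68  69  70  69  66  65  65  64  67  67
 g-r    0   2   5   5   6   3   1   2   4   0  -7 -11 -12 -10  -6 -10  -4   3   4   5   6   9  18  21  19  18  19  15  12  13   6   4
ang    30  34  38  42  46  50  54  58  62  66  70  74  78  82  86  90  94  98 102 106 110 114 118 122 126 130 134 138 142 146 150 154
       74  74  72  72  72  73  71  70  71  69  69  69  66  65  64  65  65  64  62  61  62  66  67  66  67  67  65  63  63  65  66  67
 g-r    0   0   5   5   4   3   2   2   3   4   4   2   3   2   3   0   3   7   7  10  11   7  10  11  11  11   9   7   7   7   3   1
jar 0.8 [ 0.549 -0.619  0.075] mid [ 0.55  -0.636  0.074] ext [0.049 0.052 0.013]
jar 0.69 [ 0.496 -0.339  0.075] mid [ 0.508 -0.347  0.075] ext [0.065 0.052 0.014]
jar 0.54 [ 0.557 -0.233  0.075] mid [ 0.557 -0.239  0.075] ext [0.049 0.052 0.015]
```

carry_out(deltas=[-0.013, 0.002, 0.04, 0, 0, 0, -0.013, 0.002, 0.07, 0, 0, 0, -0.013, 0.002, 0.081, 0, 0, 0, -0.013, 0.002, 0.082, 0, 0, 0])

```text
time: 25.55
eef_pos: [0.4748, 0.5145, 0.0642]
tcp_rot: [-0.023, 1.0, 0.0, 0.0]
contact_force: [1.1, -0.5, -2.3]
opening: 0.627
finger_force: 38.7
```

carry_out(deltas=[0, 0, 0, 0, 0, 0, 0, 0, 0, 0, 0, 0, 0, 0, 0, 0, 0, 0], grip=86)

```text
time: 25.92
eef_pos: [0.4751, 0.5149, 0.065]
tcp_rot: [-0.023, 1.0, 0.001, 0.001]
contact_force: [0.5, 0.7, -0.1]
opening: 0.861
finger_force: 0.0
```

carry_out(deltas=[0, 0, -0.05, 0, 0, 0, 0, 0, -0.11, 0, 0, 0, 0, 0, -0.17, 0, 0, 0, 0, -0.06, -0.17, 0, 0, 0, 0, -0.12, -0.17, 0, 0, 0])

```text
time: 26.55
eef_pos: [0.4804, 0.3938, 0.2357]
tcp_rot: [-0.024, 1.0, 0.001, 0.002]
contact_force: [0.1, -0.7, 0.2]
opening: 0.857
finger_force: 0.0
```

Run:
```python
from h import *
p,d=look('top'); P,_=cloud('top',d)
m=(abs(P[:,0]-.4725)<.045)&(abs(P[:,1]-.513)<.045)&(P[:,2]>.065)&(P[:,2]<.1);Q=P[m];print(len(Q),Q.min(0),Q.max(0))
jars(); to(.557,-.239,.12,90)
```

```text
1 [0.45808724 0.53777383 0.07711788] [0.45808724 0.53777383 0.07711788]
jar 0.91 [ 0.539 -0.621  0.075] mid [ 0.55  -0.637  0.075] ext [0.049 0.051 0.013]
jar 0.8 [ 0.551 -0.231  0.075] mid [ 0.556 -0.24   0.076] ext [0.05  0.052 0.014]
jar 0.79 [ 0.552 -0.353  0.075] mid [ 0.548 -0.355  0.076] ext [0.081 0.055 0.015]
jar 0.55 [ 0.499 -0.338  0.075] mid [ 0.509 -0.347  0.076] ext [0.067 0.053 0.016]
delta [-0.0497 -0.6339  0.1139] rz 0.043 dist 0.646 at [0.4801 0.3922 0.2339] psi 92.5 j6 -1.09
```

carry_out(deltas=[-0.025, -0.305, 0, 0, 0, 0, -0.025, -0.305, 0, 0, 0, 0, -0.025, -0.305, 0, 0, 0, 0, -0.025, -0.305, 0, 0, 0, 0, -0.025, -0.305, 0, 0, 0, 0])

```text
time: 27.32
eef_pos: [0.5198, 0.0897, 0.2343]
tcp_rot: [-0.024, 1.0, 0.0, 0.001]
contact_force: [0.5, -0.6, 0.2]
opening: 0.863
finger_force: 0.0
```

carry_out(deltas=[-0.025, -0.305, 0, 0, 0, 0.04, -0.025, -0.305, 0, 0, 0, 0.04, -0.025, -0.305, 0, 0, 0, 0.04, -0.025, -0.305, 0, 0, 0, 0.04, -0.025, -0.305, 0, 0, 0, 0.04])

```text
time: 27.95
eef_pos: [0.5593, -0.2144, 0.2341]
tcp_rot: [-0.003, 1.0, -0.0, 0.001]
contact_force: [0.5, 0.7, -0.4]
opening: 0.859
finger_force: 0.0
```

carry_out(deltas=[0, -0.024, 0.06, 0, 0, 0, 0, -0.024, 0.11, 0, 0, 0, 0, -0.024, 0.11, 0, 0, 0])

```text
time: 28.32
eef_pos: [0.5559, -0.2346, 0.1183]
tcp_rot: [-0.003, 1.0, 0.003, -0.004]
contact_force: [-0.3, 0.2, 1.1]
opening: 0.859
finger_force: 0.0
```

Run:
```python
from h import *
to(.557,-.239,.045,90)
p,d=look('top'); P,_=cloud('top',d)
m=(abs(P[:,0]-.4725)<.05)&(abs(P[:,1]-.513)<.05)&(P[:,2]>.065)&(P[:,2]<.1);Q=P[m];print(len(Q),Q.min(0),Q.max(0))
```

```text
delta [-0.0011 -0.0044  0.0733] rz 0.006 dist 0.073 at [ 0.5559 -0.2346  0.1183] psi 90.4 j6 -2.14
251 [0.44756168 0.48515846 0.06521239] [0.49910819 0.54159248 0.09021834]
```

carry_out(deltas=[-0.001, -0.004, 0.05, 0, 0, 0, -0.001, -0.004, 0.073, 0, 0, 0, -0.001, -0.004, 0.073, 0, 0, 0])

```text
time: 28.75
eef_pos: [0.5605, -0.2403, 0.0518]
tcp_rot: [-0.004, 1.0, -0.0, 0.001]
contact_force: [0.7, 0.6, -0.7]
opening: 0.86
finger_force: 0.0
```

carry_out(deltas=[0, 0, 0, 0, 0, 0, 0, 0, 0, 0, 0, 0, 0, 0, 0, 0, 0, 0, 0, 0, 0, 0, 0, 0], grip=30)

```text
time: 29.25
eef_pos: [0.5618, -0.2415, 0.0543]
tcp_rot: [-0.003, 1.0, -0.001, 0.003]
contact_force: [-0.0, 2.2, 6.8]
opening: 0.628
finger_force: 37.1
```

carry_out(deltas=[0, 0, -0.06, 0, 0, 0, 0, 0, -0.12, 0, 0, 0, 0, 0, -0.18, 0, 0, 0, 0, 0.05, -0.2, 0, 0, 0, 0, 0.1, -0.2, 0, 0, 0])

```text
time: 29.88
eef_pos: [0.5599, -0.1405, 0.2548]
tcp_rot: [-0.002, 1.0, -0.002, 0.004]
contact_force: [1.5, 0.9, -1.9]
opening: 0.629
finger_force: 38.7
```

carry_out(deltas=[0, 0.3, 0, 0, 0, 0, 0, 0.3, 0, 0, 0, 0, 0, 0.3, 0, 0, 0, 0, 0, 0.3, 0, 0, 0, 0, 0, 0.3, 0, 0, 0, 0])

```text
time: 30.5
eef_pos: [0.5562, 0.1618, 0.2512]
tcp_rot: [-0.004, 1.0, 0.0, 0.001]
contact_force: [-0.4, 0.2, -2.1]
opening: 0.623
finger_force: 38.7
```

carry_out(deltas=[0, 0.3, 0, 0, 0, -0.04, 0, 0.3, 0, 0, 0, -0.04, 0, 0.3, 0, 0, 0, -0.04, 0, 0.3, 0, 0, 0, -0.04, 0, 0.3, 0, 0, 0, -0.04])

```text
time: 31.12
eef_pos: [0.5543, 0.4618, 0.2508]
tcp_rot: [-0.024, 1.0, 0.0, 0.0]
contact_force: [0.3, -0.6, -2.0]
opening: 0.626
finger_force: 38.6
```

Run:
```python
from h import *
to(.5585,.517,.056,93); jars()
```

```text
delta [-0.0069  0.055   0.1948] rz -0.005 dist 0.203 at [0.5543 0.4618 0.2508] psi 92.7 j6 -1.06
jar 0.92 [ 0.547 -0.622  0.075] mid [ 0.55  -0.636  0.073] ext [0.05  0.055 0.01 ]
jar 0.78 [ 0.559 -0.346  0.075] mid [ 0.552 -0.356  0.075] ext [0.074 0.053 0.015]
jar 0.74 [0.467 0.513 0.075] mid [0.474 0.511 0.078] ext [0.052 0.049 0.019]
jar 0.59 [ 0.506 -0.331  0.075] mid [ 0.513 -0.347  0.076] ext [0.075 0.053 0.014]
```

carry_out(deltas=[-0.007, 0.055, 0, 0, 0, 0, -0.007, 0.055, 0.05, 0, 0, 0, -0.007, 0.055, 0.11, 0, 0, 0, -0.007, 0.055, 0.16, 0, 0, 0, -0.007, 0.055, 0.185, 0, 0, 0])

```text
time: 31.85
eef_pos: [0.5576, 0.5125, 0.0612]
tcp_rot: [-0.023, 1.0, -0.002, -0.003]
contact_force: [0.3, -0.3, -2.0]
opening: 0.626
finger_force: 38.8
```

carry_out(deltas=[0, 0, 0.002, 0, 0, 0, 0, 0, 0.004, 0, 0, 0, 0, 0, 0.004, 0, 0, 0])

```text
time: 32.22
eef_pos: [0.5607, 0.5152, 0.0641]
tcp_rot: [-0.023, 1.0, 0.001, 0.002]
contact_force: [-0.3, 0.3, -2.3]
opening: 0.629
finger_force: 39.4
```

carry_out(deltas=[0, 0, 0, 0, 0, 0, 0, 0, 0, 0, 0, 0, 0, 0, 0, 0, 0, 0], grip=86)

```text
time: 32.6
eef_pos: [0.5597, 0.5149, 0.0622]
tcp_rot: [-0.023, 1.0, 0.0, 0.001]
contact_force: [-0.2, 0.5, 0.3]
opening: 0.861
finger_force: 0.0
```

carry_out(deltas=[0, 0, -0.05, 0, 0, 0, 0, 0, -0.11, 0, 0, 0, 0, 0, -0.17, 0, 0, 0, 0, -0.06, -0.17, 0, 0, 0, 0, -0.12, -0.17, 0, 0, 0])

```text
time: 33.22
eef_pos: [0.5653, 0.3942, 0.2334]
tcp_rot: [-0.024, 1.0, 0.001, 0.002]
contact_force: [0.6, -1.3, -0.8]
opening: 0.855
finger_force: 0.0
```

carry_out(deltas=[0.02, -0.31, 0, 0, 0, 0, 0.02, -0.31, 0, 0, 0, 0, 0.02, -0.31, 0, 0, 0, 0, 0.02, -0.31, 0, 0, 0, 0, 0.02, -0.31, 0, 0, 0, 0])

```text
time: 33.85
eef_pos: [0.5591, 0.0822, 0.2319]
tcp_rot: [-0.023, 1.0, -0.0, 0.001]
contact_force: [0.8, -0.2, 0.3]
opening: 0.858
finger_force: 0.0
```

Run:
```python
from h import *
jars(); 
p,d=look('top'); 
b=cv2.resize(p[195:270,85:395],(0,0),fx=2.5,fy=2.5,interpolation=cv2.INTER_CUBIC); cv2.imwrite('pics/t5.png',b[:,:,::-1])
P,uv=cloud('top',d)
m=(P[:,0]>.42)&(P[:,0]<.62)&(P[:,1]<-.28)&(P[:,1]>-.42)&(P[:,2]>.070)&(P[:,2]<.095);Q=P[m]
for lo,hi in((.42,.52),(.53,.62)):
    q=Q[(Q[:,0]>lo)&(Q[:,0]<hi)];print(len(q),q.min(0),q.max(0),cv2.minEnclosingCircle((q[:,:2]*1000).astype(np.float32)))
print(np.histogram(Q[:,0],bins=np.arange(.44,.62,.008)))
to(.56,-.355,.12,90)
```

```text
jar 0.85 [ 0.544 -0.621  0.075] mid [ 0.55  -0.637  0.074] ext [0.049 0.052 0.013]
jar 0.78 [0.47  0.513 0.075] mid [0.474 0.514 0.079] ext [0.052 0.056 0.02 ]
jar 0.63 [0.55  0.499 0.075] mid [0.554 0.514 0.077] ext [0.053 0.054 0.019]
jar 0.58 [ 0.556 -0.355  0.075] mid [ 0.552 -0.356  0.077] ext [0.075 0.053 0.017]
jar 0.55 [ 0.502 -0.332  0.075] mid [ 0.511 -0.347  0.076] ext [0.072 0.052 0.015]
187 [ 0.47531328 -0.37325456  0.07006672] [ 0.51991466 -0.32126588  0.08234843] ((500.96759033203125, -347.6625061035156), 26.696693420410156)
202 [ 0.536569   -0.38176358  0.07008809] [ 0.58911323 -0.32954995  0.08488692] ((563.6815185546875, -356.10626220703125), 27.168941497802734)
(array([ 0,  0,  0,  0, 13, 28, 40, 30, 46, 30, 21,  0, 19, 26, 42, 31, 44,
       26, 14,  0,  0,  0]), array([0.44 , 0.448, 0.456, 0.464, 0.472, 0.48 , 0.488, 0.496, 0.504,
       0.512, 0.52 , 0.528, 0.536, 0.544, 0.552, 0.56 , 0.568, 0.576,
       0.584, 0.592, 0.6  , 0.608, 0.616]))
delta [ 0.0175 -0.4361  0.1119] rz 0.041 dist 0.451 at [0.5595 0.0814 0.2319] psi 92.4 j6 -1.65
```

View pics/t5.png

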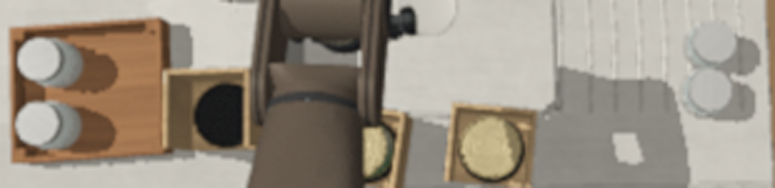

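carry_out(deltas=[0.055, -0.29, 0, 0, 0, 0.04, 0.055, -0.29, 0, 0, 0, 0.04, 0.055, -0.29, 0, 0, 0, 0.04, 0.055, -0.29, 0, 0, 0, 0.04, 0.055, -0.29, 0, 0, 0, 0.04])

```text
time: 34.62
eef_pos: [0.5179, -0.2093, 0.2318]
tcp_rot: [-0.003, 1.0, -0.0, 0.0]
contact_force: [1.3, -0.4, -0.8]
opening: 0.859
finger_force: 0.0
```

Run:
```python
from h import *
to(.501,-.347,.115,90)
for n in ('top','side'):
    p,d=look(n); P,uv=cloud(n,d)
    m=(P[:,0]>.44)&(P[:,0]<.62)&(P[:,1]<-.39)&(P[:,1]>-.6)&(P[:,2]>.05);Q=P[m];print(n,len(Q),np.percentile(Q[:,1],[1,5,50,95,99]).round(3),np.percentile(Q[:,2],[5,50,95]).round(3))
```

```text
delta [ 0.0178 -0.1376  0.1168] rz 0.007 dist 0.181 at [ 0.5179 -0.2093  0.2318] psi 90.4 j6 -2.14
top 467 [-0.496 -0.495 -0.483 -0.478 -0.477] [0.055 0.085 0.092]
side 289 [-0.5   -0.493 -0.481 -0.472 -0.468] [0.053 0.074 0.091]
```

Wall face at y≈-0.47, 9 cm high: clear.

carry_out(deltas=[0.018, -0.138, 0, 0, 0, 0, 0.018, -0.138, 0, 0, 0, 0, 0.018, -0.138, 0.06, 0, 0, 0, 0.018, -0.138, 0.115, 0, 0, 0, 0.018, -0.138, 0.115, 0, 0, 0])

```text
time: 35.35
eef_pos: [0.4985, -0.342, 0.1108]
tcp_rot: [-0.004, 1.0, 0.004, -0.004]
contact_force: [-0.2, 1.0, 0.3]
opening: 0.861
finger_force: 0.0
```

Run:
```python
from h import *
to(.501,-.347,.045,90)
```

```text
delta [-0.0024 -0.005   0.0658] rz 0.008 dist 0.066 at [ 0.4985 -0.342   0.1108] psi 90.4 j6 -2.35
```

carry_out(deltas=[0, -0.003, 0.045, 0, 0, 0, 0, -0.003, 0.066, 0, 0, 0, 0, -0.003, 0.066, 0, 0, 0])

```text
time: 35.72
eef_pos: [0.5009, -0.3481, 0.0503]
tcp_rot: [-0.004, 1.0, 0.001, -0.001]
contact_force: [0.4, -0.3, 0.8]
opening: 0.857
finger_force: 0.0
```

carry_out(deltas=[0, 0, 0, 0, 0, 0, 0, 0, 0, 0, 0, 0, 0, 0, 0, 0, 0, 0, 0, 0, 0, 0, 0, 0], grip=30)

```text
time: 36.22
eef_pos: [0.5021, -0.3501, 0.0531]
tcp_rot: [-0.003, 1.0, -0.001, 0.002]
contact_force: [0.2, 1.4, 6.3]
opening: 0.624
finger_force: 37.5
```

carry_out(deltas=[0, 0, -0.06, 0, 0, 0, 0, 0, -0.12, 0, 0, 0, 0, 0, -0.18, 0, 0, 0, 0, 0.05, -0.2, 0, 0, 0, 0, 0.1, -0.2, 0, 0, 0])

```text
time: 36.85
eef_pos: [0.5007, -0.2493, 0.2537]
tcp_rot: [-0.002, 1.0, -0.002, 0.002]
contact_force: [0.7, -0.3, -2.4]
opening: 0.628
finger_force: 38.2
```

carry_out(deltas=[0.012, 0.3, 0, 0, 0, 0, 0.012, 0.3, 0, 0, 0, 0, 0.012, 0.3, 0, 0, 0, 0, 0.012, 0.3, 0, 0, 0, 0, 0.012, 0.3, 0, 0, 0, 0])

```text
time: 37.48
eef_pos: [0.4853, 0.0528, 0.2503]
tcp_rot: [-0.003, 1.0, -0.0, 0.0]
contact_force: [0.4, 0.5, -1.7]
opening: 0.628
finger_force: 38.2
```

carry_out(deltas=[0.012, 0.3, 0, 0, 0, -0.04, 0.012, 0.3, 0, 0, 0, -0.04, 0.012, 0.3, 0, 0, 0, -0.04, 0.012, 0.3, 0, 0, 0, -0.04, 0.012, 0.3, 0, 0, 0, -0.04])

```text
time: 38.1
eef_pos: [0.4715, 0.3527, 0.2502]
tcp_rot: [-0.024, 1.0, -0.0, 0.0]
contact_force: [-0.4, -0.4, -1.4]
opening: 0.629
finger_force: 38.1
```

Run:
```python
from h import *
to(.4775,.417,.056,93); jars()
```

```text
delta [-0.009   0.0639  0.1942] rz -0.005 dist 0.205 at [0.4715 0.3527 0.2502] psi 92.7 j6 -1.15
jar 0.86 [ 0.558 -0.35   0.075] mid [ 0.563 -0.356  0.075] ext [0.053 0.053 0.014]
jar 0.82 [ 0.545 -0.628  0.075] mid [ 0.55  -0.637  0.073] ext [0.049 0.052 0.01 ]
```

carry_out(deltas=[-0.009, 0.064, 0, 0, 0, 0, -0.009, 0.064, 0, 0, 0, 0, -0.009, 0.064, 0.06, 0, 0, 0, -0.009, 0.064, 0.12, 0, 0, 0, -0.009, 0.064, 0.17, 0, 0, 0])

```text
time: 38.83
eef_pos: [0.4778, 0.413, 0.0781]
tcp_rot: [-0.023, 1.0, -0.001, -0.001]
contact_force: [0.7, -0.0, -1.7]
opening: 0.63
finger_force: 38.6
```

carry_out(deltas=[0, 0, 0.009, 0, 0, 0, 0, 0, 0.018, 0, 0, 0, 0, 0, 0.018, 0, 0, 0])

```text
time: 39.2
eef_pos: [0.4797, 0.4154, 0.0645]
tcp_rot: [-0.023, 1.0, 0.001, 0.001]
contact_force: [0.0, -0.0, -0.9]
opening: 0.63
finger_force: 38.4
```

carry_out(deltas=[0, 0, 0, 0, 0, 0, 0, 0, 0, 0, 0, 0, 0, 0, 0, 0, 0, 0], grip=86)

```text
time: 39.58
eef_pos: [0.4788, 0.4154, 0.0635]
tcp_rot: [-0.023, 1.0, 0.0, 0.001]
contact_force: [-0.3, -0.3, -0.3]
opening: 0.858
finger_force: 0.0
```

carry_out(deltas=[0, 0, -0.05, 0, 0, 0, 0, 0, -0.11, 0, 0, 0, 0, 0, -0.17, 0, 0, 0, -0.02, -0.06, -0.17, 0, 0, 0, -0.03, -0.12, -0.17, 0, 0, 0])

```text
time: 40.2
eef_pos: [0.5148, 0.2959, 0.2344]
tcp_rot: [-0.024, 1.0, 0.0, 0.002]
contact_force: [0.5, 0.1, -1.0]
opening: 0.86
finger_force: 0.0
```

carry_out(deltas=[-0.03, -0.31, 0, 0, 0, 0, -0.03, -0.31, 0, 0, 0, 0, -0.03, -0.31, 0, 0, 0, 0, -0.03, -0.31, 0, 0, 0, 0, -0.03, -0.31, 0, 0, 0, 0])

```text
time: 40.83
eef_pos: [0.5582, -0.0138, 0.233]
tcp_rot: [-0.023, 1.0, -0.0, 0.001]
contact_force: [0.3, -0.7, 0.6]
opening: 0.861
finger_force: 0.0
```

Run:
```python
from h import *
jars(); to(.563,-.356,.115,90)
```

```text
jar 0.97 [0.462 0.513 0.075] mid [0.473 0.513 0.079] ext [0.052 0.055 0.021]
jar 0.97 [0.55  0.498 0.075] mid [0.554 0.514 0.08 ] ext [0.052 0.053 0.022]
jar 0.78 [ 0.558 -0.357  0.075] mid [ 0.563 -0.356  0.076] ext [0.053 0.052 0.016]
jar 0.77 [ 0.541 -0.626  0.075] mid [ 0.55  -0.636  0.073] ext [0.05  0.052 0.011]
jar 0.71 [0.477 0.415 0.075] mid [0.478 0.415 0.08 ] ext [0.052 0.054 0.024]
delta [ 0.0092 -0.3388  0.1179] rz 0.040 dist 0.359 at [ 0.5588 -0.0171  0.2329] psi 92.3 j6 -1.82
```

carry_out(deltas=[0.008, -0.3, 0, 0, 0, 0.04, 0.008, -0.3, 0, 0, 0, 0.04, 0.008, -0.3, 0, 0, 0, 0.04, 0.008, -0.3, 0, 0, 0, 0.04, 0.008, -0.3, 0, 0, 0, 0.04])

```text
time: 41.55
eef_pos: [0.5641, -0.3134, 0.2327]
tcp_rot: [-0.003, 1.0, -0.0, 0.0]
contact_force: [0.8, 0.1, 0.4]
opening: 0.856
finger_force: 0.0
```

carry_out(deltas=[0, -0.038, 0, 0, 0, 0, 0, -0.038, 0.06, 0, 0, 0, 0, -0.038, 0.117, 0, 0, 0, 0, -0.038, 0.117, 0, 0, 0])

```text
time: 42.05
eef_pos: [0.5612, -0.3463, 0.109]
tcp_rot: [-0.003, 1.0, 0.004, -0.005]
contact_force: [0.1, 0.6, -0.5]
opening: 0.865
finger_force: 0.0
```

```bash
python3 -c "
from h import *
to(.563,-.356,.047,90)"
```

```text
delta [-0.0017 -0.0097  0.062 ] rz 0.007 dist 0.063 at [ 0.5612 -0.3463  0.109 ] psi 90.4 j6 -2.28
```

carry_out(deltas=[0, -0.007, 0.045, 0, 0, 0, 0, -0.007, 0.064, 0, 0, 0, 0, -0.007, 0.064, 0, 0, 0])

```text
time: 42.42
eef_pos: [0.5643, -0.3562, 0.0515]
tcp_rot: [-0.003, 1.0, 0.001, -0.0]
contact_force: [0.4, 0.4, -0.7]
opening: 0.858
finger_force: 0.0
```

carry_out(deltas=[0, 0, 0, 0, 0, 0, 0, 0, 0, 0, 0, 0, 0, 0, 0, 0, 0, 0, 0, 0, 0, 0, 0, 0], grip=30)

```text
time: 42.92
eef_pos: [0.5659, -0.3576, 0.0543]
tcp_rot: [-0.003, 1.0, -0.001, 0.002]
contact_force: [0.7, 2.7, 5.9]
opening: 0.629
finger_force: 37.8
```

carry_out(deltas=[0, 0, -0.06, 0, 0, 0, 0, 0, -0.12, 0, 0, 0, 0, 0, -0.18, 0, 0, 0, 0, 0.05, -0.2, 0, 0, 0, 0, 0.1, -0.2, 0, 0, 0])

```text
time: 43.55
eef_pos: [0.5643, -0.2568, 0.2546]
tcp_rot: [-0.002, 1.0, -0.001, 0.002]
contact_force: [0.1, 1.1, -3.1]
opening: 0.624
finger_force: 38.6
```

carry_out(deltas=[0, 0.3, 0, 0, 0, 0, 0, 0.3, 0, 0, 0, 0, 0, 0.3, 0, 0, 0, 0, 0, 0.3, 0, 0, 0, 0, 0, 0.3, 0, 0, 0, 0])

```text
time: 44.18
eef_pos: [0.5608, 0.0455, 0.2509]
tcp_rot: [-0.004, 1.0, 0.0, -0.0]
contact_force: [1.0, -0.1, -2.4]
opening: 0.626
finger_force: 38.5
```

carry_out(deltas=[0, 0.3, 0, 0, 0, -0.04, 0, 0.3, 0, 0, 0, -0.04, 0, 0.3, 0, 0, 0, -0.04, 0, 0.3, 0, 0, 0, -0.04, 0, 0.3, 0, 0, 0, -0.04])

```text
time: 44.8
eef_pos: [0.559, 0.3453, 0.2506]
tcp_rot: [-0.024, 1.0, -0.0, -0.0]
contact_force: [-0.3, -0.1, -2.6]
opening: 0.626
finger_force: 38.5
```

Run:
```python
from h import *
to(.5625,.417,.062,93)
```

```text
delta [-0.0069  0.0714  0.1886] rz -0.005 dist 0.202 at [0.559  0.3453 0.2506] psi 92.7 j6 -1.22
```

carry_out(deltas=[-0.006, 0.071, 0, 0, 0, 0, -0.006, 0.071, 0, 0, 0, 0, -0.006, 0.071, 0.06, 0, 0, 0, -0.006, 0.071, 0.12, 0, 0, 0, -0.006, 0.071, 0.17, 0, 0, 0])

```text
time: 45.42
eef_pos: [0.5615, 0.4126, 0.0781]
tcp_rot: [-0.023, 1.0, -0.001, -0.001]
contact_force: [-0.1, -0.0, -3.1]
opening: 0.626
finger_force: 38.6
```

carry_out(deltas=[0, 0, 0.009, 0, 0, 0, 0, 0, 0.018, 0, 0, 0, 0, 0, 0.018, 0, 0, 0])

```text
time: 45.8
eef_pos: [0.564, 0.4148, 0.0657]
tcp_rot: [-0.023, 1.0, 0.001, 0.002]
contact_force: [0.4, -0.0, -2.3]
opening: 0.627
finger_force: 38.5
```

carry_out(deltas=[0, 0, 0, 0, 0, 0, 0, 0, 0, 0, 0, 0, 0, 0, 0, 0, 0, 0], grip=86)

```text
time: 46.18
eef_pos: [0.5632, 0.4148, 0.0648]
tcp_rot: [-0.023, 1.0, 0.0, 0.001]
contact_force: [0.6, 0.5, 0.8]
opening: 0.864
finger_force: 0.0
```

carry_out(deltas=[0, 0, -0.05, 0, 0, 0, 0, 0, -0.11, 0, 0, 0, 0, 0, -0.17, 0, 0, 0, 0.05, 0, -0.2, 0, 0, 0, 0.1, 0, -0.2, 0, 0, 0])

```text
time: 46.8
eef_pos: [0.4635, 0.4106, 0.2687]
tcp_rot: [-0.023, 1.0, 0.002, 0.004]
contact_force: [-0.3, 0.6, -0.1]
opening: 0.861
finger_force: 0.0
```

carry_out(deltas=[0.08, 0.25, 0, 0, 0, 0, 0.08, 0.25, 0, 0, 0, 0, 0.08, 0.25, 0, 0, 0, 0, 0.08, 0.25, 0, 0, 0, 0, 0.08, 0.25, 0, 0, 0, 0])

```text
time: 47.42
eef_pos: [0.3686, 0.6588, 0.2628]
tcp_rot: [-0.025, 1.0, 0.0, -0.0]
contact_force: [0.5, 0.6, -0.3]
opening: 0.858
finger_force: 0.0
```

Run:
```python
from h import *
jars()
p,d=look('side'); lab(T2,p); lab(T3,p)
a=p[175:365,225:345]; cv2.imwrite('pics/s9.png',cv2.resize(a,None,fx=3.1,fy=3.1,interpolation=cv2.INTER_CUBIC)[:,:,::-1])
```

```text
jar 0.94 [0.479 0.407 0.075] mid [0.478 0.416 0.078] ext [0.052 0.054 0.02 ]
jar 0.78 [ 0.544 -0.63   0.075] mid [ 0.55  -0.637  0.074] ext [0.049 0.054 0.012]
jar 0.75 [0.55  0.502 0.075] mid [0.554 0.514 0.078] ext [0.052 0.056 0.02 ]
jar 0.67 [0.463 0.509 0.075] mid [0.474 0.514 0.079] ext [0.052 0.057 0.022]
jar 0.67 [0.554 0.397 0.075] mid [0.562 0.414 0.078] ext [0.053 0.052 0.02 ]
ang    30  34  38  42  46  50  54  58  62  66  70  74  78  82  86  90  94  98 102 106 110 114 118 122 126 130 134 138 142 146 150 154
       68  68  68  67  69  68  68  68  69  69  68  69  67  66  65  63  62  62  63  63  67  67  66  69  69  67  67  67  67  70  71  72
 g-r    0   1   2   3   2   2   3   4   5   2  -3  -5  -1   0   4  14  20  22  21  21  13  17  25  18  18  24  17  14  11   6   0 -10
ang    30  34  38  42  46  50  54  58  62  66  70  74  78  82  86  90  94  98 102 106 110 114 118 122 126 130 134 138 142 146 150 154
       68  65  66  65  65  65  65  64  64  66  66  66  64  63  63  62  61  61  62  62  65  66  64  66  65  65  65  64  66  69  70  71
 g-r   -4  -2  -3  -2  -1  -2  -1   1  
[... 198 characters left out ...]
26 130 134 138 142 146 150 154
       79  79  78  78  78  77  76  76  75  72  71  71  69  69  69  68  67  66  64  64  65  67  68  68  69  69  66  65  66  65  66  67
 g-r   -1   1   5   5   6   3   2   2   3   1  -6 -11 -13 -11  -8 -11  -5   2   4   4   6   9  17  21  19  18  19  16  11  13   6   3
ang    30  34  38  42  46  50  54  58  62  66  70  74  78  82  86  90  94  98 102 106 110 114 118 122 126 130 134 138 142 146 150 154
       74  74  73  73  73  72  71  70  70  68  69  69  66  65  64  65  65  64  61  61  62  66  66  66  66  67  65  63  64  65  66  67
 g-r    0   0   5   5   4   4   3   2   3   4   4   1   2   0   2  -1   3   7   8  11  12   7  10  11  12  11  10   7   7   6   2   1
```

View pics/s9.png

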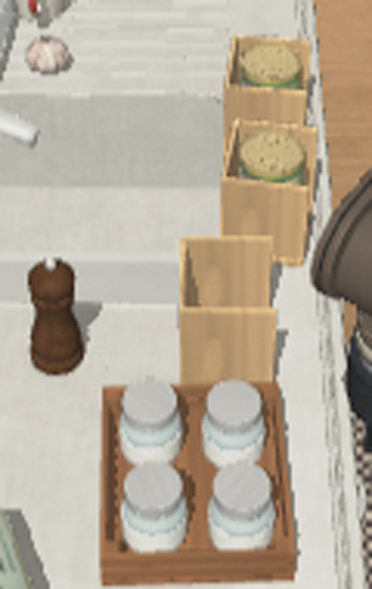

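```bash
python3 -c "
from h import *
print(ctrl.sign_off())"
```

```text
the job is handed in; nothing more can be done
None
```

I've handed the job in: both pea tins face their open fronts to within about 5° by camera estimate (17° allowed), all four steel-capped jars stand in the crate, and the pepper mill, garlic and yellow look-alike were not touched. The verdict was not shown.

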